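# Put the washed dough-cutting tools back in their places

## Task

The washed dough-cutting tools lie mixed on the dark green mat: put each back where it belongs. Build the strip cutter on its upright steel arbor in working order - white spacer first, down on the shoulder, then the toothed blade wheel with its brass hub up, then the black locking collar on top, each fully down - and stand each ring cutter upright, fully down in the blue nest of its own size. Let go of everything and leave the pastry brush where it lies.

Things in the scene. Friction and masses are not known exactly. Their poses are not given: they have to be found in the camera images.
- spacer: White plastic spacer sleeve, a plain ring 44 mm outside diameter, 24 mm high, bore 17 mm. It lies flat on the mat, axis upright. Origin at the centre of its underside, z up along its axis.
- blade_wheel: Cutting wheel: a thin toothed steel disc, 64 mm over the teeth and 4 mm thick, with a brass hub on its upper side, 36 mm diameter, rising from 4 to 21 mm; bore 17 mm right through. It lies disc down, hub up; take it by the hub. Origin at the centre of the disc's underside, z up along its axis.
- lock_collar: Black ribbed plastic locking collar, 43 mm over the ribs, 18 mm high, bore 17 mm, a thin brass ring showing round the bore on top. It has no thread: it slides on. Origin at the centre of its underside, z up along its axis.
- cutter_large: Large ring cutter: thin bare steel ring with a rolled rim, 64 mm outside diameter, 34 mm high, open through. It stands with the rolled rim up. Origin at the centre of its underside, z up along its axis.
- cutter_small: Small ring cutter: the same, 48 mm outside diameter, 34 mm high. Origin at the centre of its underside, z up along its axis.
- arbor: Upright arbor of the strip cutter, fixed: round steel foot, 92 mm diameter; shoulder of 38 mm diameter, flat top 22 mm above the table; axle of 13 mm diameter up to 88 mm, tapering to 6 mm at 100 mm. Origin on the table under the axle, z up along it. Seated in order, undersides are 22 mm (spacer), 46 mm (blade wheel), 67 mm (collar) above the table.
- nest_large: Square blue plastic block, 100 x 100 x 18 mm, fixed, with a flat-bottomed round recess of 74 mm diameter in the middle of its top, 10 mm deep (floor 8 mm above the table): the place of the large ring cutter. Origin at the centre of its underside, on the table.
- nest_small: The same, 84 x 84 x 18 mm, with a recess of 58 mm diameter, 10 mm deep: the place of the small ring cutter. Origin at the centre of its underside, on the table.
- mat: Dark green silicone mat with a pale border line, 280 x 400 mm (x, y), 3 mm thick, fixed; the five tools start on it. Origin at the centre of its underside.
- brush: Flat wooden pastry brush with bristles, 195 mm long, 52 mm wide, 16 mm high, loose, lying crosswise just beyond the tools and blocks; not part of the job, leave it where it lies. Origin at the middle of its underside.

How it is judged:
By the outcome, as a careful person would: the job done as asked, in the order asked, and still so for the second after the job is handed in, with the robot touching nothing.
It also fails if it takes over 128 s, if anything falls off the work surface, if the arm or the gripper's body presses on something with over 40 N, if the wrist force passes 120 N, or if a joint passes its speed limit or range.

## Robot

A 6-joint arm with a two-finger parallel gripper is mounted at the origin on a cart in front of the work surface, level with it; the furniture and walls round the work are solid. World frame = base frame: x ahead of the robot, y to its left, z up, the work surface at z = 0. Lengths are in m, angles in rad, forces in N, time in s.
With the tool pointing down it reaches from about 0.4 to 0.825 m from the base axis. Payload 7 kg.
Tool frame: the origin (TCP) lies at the very end of the fingers, on their centre line; the grasp point (between the pads) lies arm.grip_point_offset behind it (arm.grip_point_offset is the distance from the TCP to the grasp point, in m); z points along the fingers, y is the line along which they close (so a half turn about z gives the same grasp; the last joint's range is limited). The gripper opens to 88 mm and grips with 3 to 60 N. Pads are 19 mm wide; open, the fingers measure 130 mm over their backs; the gripper's body (78 mm by 193 mm) begins 47 mm behind the grasp point.
Start: joints at [-0.852, 0.359, 0.012, 0, -1.224, -0.288], TCP at [0.282, -0.613, 0.202] pointing down, gripper open.
Joint ranges: [-3.07, 3.07], [-1.43, 2.12], [-1.02, 1.25], [-3.03, 1.67], [-3.05, -0], [-3.03, 3.03]. Speed limits (rad/s): [2.39, 2.39, 3.01, 3.14, 3.14, 3.14].

## Interface

Orientations are given as [roll, pitch, yaw] about the fixed x, y, z axes, in that order (R = Rz(yaw) Ry(pitch) Rx(roll)).
In Python, from station import arm gives the robot as it stands.
- The arm moves only by the shell command python3 -m crank 'ROWS' [OPENING] [FORCE]. ROWS is JSON, a list of rows, each an object of numbers: "dx", "dy", "dz": the shift along the tool's x, y, z in cm; "wx", "wy", "wz": the turn, a rotation vector about the tool's x, y, z in degrees. A call has exactly 10 rows; each row is the pose to reach, as a shift and turn from the pose commanded when the call began, along the tool's axes at that moment; what a row does not reach only later rows make up. A row lasts 1/8 s, in which the tool goes at most 62.5 mm and 10.7 degrees, less where a joint would pass 70% of its speed; a pose out of reach is approached as far as the arm can. A call with a gripper value outside its range is refused whole. OPENING is the finger opening in cm, from 0 to 8.76, set as the call begins (- or left out, the last holds). The fingers move at their own pace and stop on an object; FORCE is the grip in N (left out, the last holds). Time passes only in rows, so rows that repeat a pose let the fingers close, or fill a call up. It gives the time, the measured TCP pose, the force, the opening and the grip force at its end, in the units of the state.
- arm.get_state(): the state, without advancing time (a new reading comes with each control period).
- arm.grab_frame(name): name is "scene" or "side" or "wrist"; returns the picture (384x512x3 uint8, red, green, blue); there is no depth.
- arm.calibration(name): a dict with "fx", "fy", "cx", "cy" (pixels), "world_from_camera" (4x4, takes a point from camera to world coordinates). Camera axes: x right, y down, z forward; pixel columns grow to the right and rows downward; lengths in m; the calibration is good to about 2 mm. A picture is of the moment at which its call begins: read the wrist's pose just before it. calibration takes no time and is no camera call; for the wrist camera it gives the pose at the moment of the call.
- arm.job_done(): hands the job in; it is judged then, once.
Trained networks look in the newest picture that a camera, given by its name, has taken for a name from the list of things; names that differ only in an ending like _2 or _b are one class to them, and where a whole thing is asked for, a point or a joint stands for the part that bears it (a point fixed in the world has none). Each returns a list of dicts, best first, with "confidence" (0 to 1); they miss things now and then, are a little off and sometimes report something else, mostly with a low value. They report only what shows in the picture. A call takes as long as a camera call.
- arm.find_in(camera, query): "centre" ([x, y, z] in m, in world coordinates, good to about 4 mm: the middle of the surface that is visible of it).
- arm.masks_of(camera, query): "pixels" (384x512 bool, what is visible of it).
- arm.mark_of(camera, query): "centre" ([x, y, z] in m, in world coordinates, good to about 4 mm: a listed point, or the origin of a listed thing).
The state is a dict: "t": time; "q": joint angles; "qd": joint speeds; "joint_efforts": joint torques, N m; "eef_pos": TCP position; "ee_rot": TCP orientation; "force": force on the tool from outside, world axes, zero at the start; "moment": the same for the moment, N m; "width": finger opening in m; "gripper_force": force on a finger pad.
Only numpy, scipy, OpenCV 4.12 (cv2) and the standard library are available. Lean on these libraries where they do the work, as an engineer would, in place of code of your own. Each camera call takes 0.05 s, during which the arm holds its last target. There are 200 camera calls.

## Working session

There is one attempt and no reset: what is moved stays moved. The work goes in short steps, Python scripts to look and compute and a shell command to move; the robot and the scene stay as the last step left them, time stands still between calls to the robot, and variables do not carry over. Pictures are saved under pics/ and viewed, at most 14 in all, crops included, and the job is handed in when it is done.

```bash
ls; mkdir -p pics
cat > h.py <<'E'
import numpy as np, cv2
from station import arm
def snap(c,f):
    im=arm.grab_frame(c); cv2.imwrite('pics/'+f,im[:,:,::-1]); return im
E
python3 - <<'E'
from h import *
s=arm.get_state(); print(s['t'],s['eef_pos'],s['ee_rot'],s['width'],arm.grip_point_offset)
a=snap('scene','s0.png'); b=snap('side','d0.png')
cv2.imwrite('pics/both.png',cv2.resize(np.vstack([a,b])[:,:,::-1],(400*2//2+0,600)) if 0 else a[:,:,::-1])
for n in ['spacer','blade_wheel','lock_collar','cutter_large','cutter_small','arbor','nest_large','nest_small','mat','brush']:
    for c in ['scene','side']:
        r=arm.mark_of(c,n); print(n,c,[(np.round(x['centre'],4).tolist(),round(x['confidence'],2)) for x in r[:2]])
for c in ['scene','side','wrist']:
    k=arm.calibration(c); print(c,k['fx'],k['cx'],k['cy'],np.round(k['world_from_camera'],3).tolist())
E
```

```text
pics
0.0 [ 0.28163099 -0.61286225  0.20135512] [ 3.13995846e+00 -1.46607887e-04 -2.71089714e+00] 0.08785414338850367 0.0188
spacer scene [([0.541, 0.1498, 0.0027], 0.93)]
spacer side [([0.5412, 0.1539, 0.0041], 0.91), ([0.6275, 0.2854, 0.0041], 0.74)]
blade_wheel scene [([0.6262, 0.2861, 0.0041], 0.92)]
blade_wheel side [([0.6324, 0.2865, 0.0076], 0.94)]
lock_collar scene [([0.4893, 0.2888, 0.0069], 0.73)]
lock_collar side [([0.4935, 0.286, 0.0027], 0.7)]
cutter_large scene [([0.469, 0.0316, 0.0003], 0.66)]
cutter_large side [([0.4741, 0.0267, 0.0061], 0.72)]
cutter_small scene [([0.6055, 0.0349, 0.0037], 0.58), ([0.4923, 0.2857, 0.0036], 0.17)]
cutter_small side [([0.6056, 0.0285, 0.0016], 0.58)]
arbor scene [([0.6029, -0.206, 0.0001], 0.67)]
arbor side []
nest_large scene [([0.4625, -0.1838, 0.0003], 0.86), ([0.4874, 0.2869, 0.0029], 0.73)]
nest_large side [([0.4663, -0.1872, -0.0043], 0.88)]
nest_small scene [([0.506, -0.3499, 0.0028], 0.98)]
nest_small side [([0.5076, -0.3499, 0.0019], 0.55), ([0.7629, -0.0925, -0.0056], 0.3)]
mat scene [([0.5449, 0.1649, 0.0005], 0.95), ([0.7641, -0.0971, -0.001], 0.45)]
mat side [([0.5492, 0.1638, -0.0016], 0.72)]
brush scene [([0.4892, 0.2875, 0.0037], 0.25)]
brush side [([0.7639, -0.0904, -0.0044], 0.75)]
scene 391.7537987047371 257.987294293843 192.43733952723386 [[-0.777, -0.384, 0.499, 0.102], [-0.629, 0.491, -0.602, 0.554], [-0.014, -0.782, -0.623, 0.67], [0.0, 0.0, 0.0, 1.0]]
side 368.08390659165855 260.6379597013089 192.53431540086584 [[-0.998, 0.003, -0.058, 0.643], [0.052, 0.481, -0.875, 0.82], [0.025, -0.877, -0.48, 0.501], [0.0, 0.0, 0.0, 1.0]]
wrist 307.6385979573705 249.30191212131024 190.00798854330222 [[-0.417, 0.881, 0.222, 0.223], [0.909, 0.405, 0.101, -0.642], [-0.001, 0.244, -0.97, 0.385], [0.0, 0.0, 0.0, 1.0]]
```

View pics/s0.png

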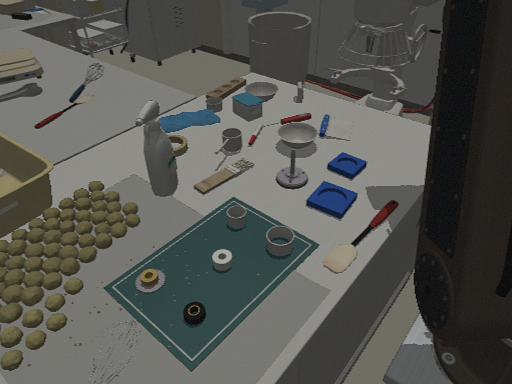

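View pics/d0.png

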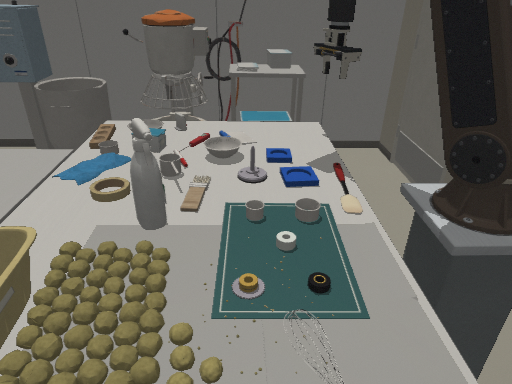

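The scene view shows the mat with its five tools: wheel (150,280), collar (195,312), spacer (222,260), large ring (280,240) and small ring (237,216). The arbor is at (292,178) with a bowl behind it, and the nests are at (332,198) and (347,165). The side view agrees with the networks: wheel (248,285), collar (319,282), spacer (286,241), rings (308,210) and (255,210), arbor (252,172). Next I'll refine these by fitting silhouettes in both views.

```bash
cat >> h.py <<'E'
from scipy.optimize import minimize
# solids: list of (radius or half side, z0, z1, kind)
M={'spacer':[(.022,0,.024)],'blade_wheel':[(.032,0,.004),(.018,.004,.021)],'lock_collar':[(.0215,0,.018)],
 'cutter_large':[(.032,0,.034)],'cutter_small':[(.024,0,.034)],
 'arbor':[(.046,0,.008),(.019,.0,.022),(.0065,.022,.088)],'nest_large':[(.05,0,.018,4)],'nest_small':[(.042,0,.018,4)]}
def proj(k,P):
    T=np.linalg.inv(k['world_from_camera']); c=P@T[:3,:3].T+T[:3,3]
    return np.c_[k['fx']*c[:,0]/c[:,2]+k['cx'],k['fy']*c[:,1]/c[:,2]+k['cy']]
def render(k,n,p,S=4):
    im=np.zeros((384*S//1,512*S//1),np.uint8)
    for s in M[n]:
        if len(s)==4: a=np.pi/4+np.arange(4)*np.pi/2+p[3]; r=s[0]*2**.5
        else: a=np.linspace(0,2*np.pi,40); r=s[0]
        P=np.vstack([np.c_[p[0]+r*np.cos(a),p[1]+r*np.sin(a),0*a+p[2]+z] for z in s[1:3]])
        h=cv2.convexHull(((proj(k,P)+.5)*S).astype(np.float32))
        cv2.fillConvexPoly(im,np.round(h*16).astype(np.int32),255,shift=4)
    return cv2.resize(im,(512,384),interpolation=cv2.INTER_AREA)/255.
def fit(n,p0,views):  # views: [(cal,mask)]
    def cost(p):
        c=0
        for k,m in views:
            r=render(k,n,p); m=m.astype(float); c+=np.abs(r-m).sum()/m.sum()
        return c
    p0=np.array(list(p0)+([0.] if len(M[n][0])==4 else [])); d=np.array([.006,.006,.006,.2])[:len(p0)]
    best=None
    for sg in (1,-1):
        r=minimize(cost,p0,method='Nelder-Mead',options=dict(initial_simplex=np.vstack([p0]+[p0+sg*d*e for e in np.eye(len(p0))]),xatol=1e-4,fatol=1e-4))
        if best is None or r.fun<best.fun: best=r
    return best.x,best.fun
E
python3 - <<'E'
from h import *
G={'spacer':(.541,.152),'blade_wheel':(.629,.286),'lock_collar':(.491,.287),'cutter_large':(.471,.029),'cutter_small':(.6055,.032),'arbor':(.603,-.206),'nest_large':(.464,-.185),'nest_small':(.507,-.35)}
arm.grab_frame('scene');arm.grab_frame('side')
for n,g in G.items():
    v=[]
    for c in ['scene','side']:
        k=arm.calibration(c)
        cand=[m['pixels'] for m in arm.masks_of(c,n) if m['pixels'].sum()>20]
        uv=proj(k,np.array([[*g,.012]]))[0]
        cand=[m for m in cand if np.hypot(*(np.argwhere(m).mean(0)[::-1]-uv))<20]
        if cand: v.append((k,cand[0]))
    if not v: print(n,'none');continue
    p,f=fit(n,(*g,.003),v); print(n,len(v),np.round(p,4),round(f,3), [int(m.sum()) for _,m in v])
E
```

```text
spacer 2 [0.5402 0.1569 0.0046] 0.112 [391, 346]
blade_wheel 2 [0.6265 0.287  0.0034] 0.23 [553, 632]
lock_collar 2 [0.49   0.289  0.0047] 0.195 [457, 397]
cutter_large 2 [0.4736 0.0312 0.0031] 0.432 [533, 568]
cutter_small 2 [0.6063 0.0276 0.0012] 0.518 [282, 347]
arbor 2 [ 0.6047 -0.2019  0.0011] 0.188 [587, 496]
nest_large 2 [ 0.4628 -0.1853 -0.0009  0.0814] 0.1 [1194, 721]
nest_small 2 [ 0.5092 -0.3451  0.0014 -0.0448] 0.12 [658, 374]
```

```bash
python3 -m crank '[{"dx":-2,"dy":1.5,"dz":-0.2,"wz":2},{"dx":-6,"dy":4,"dz":-0.4,"wz":4},{"dx":-10,"dy":7,"dz":-0.6,"wz":7},{"dx":-15,"dy":10.5,"dz":-0.9,"wz":10},{"dx":-20,"dy":14,"dz":-1.2,"wz":14},{"dx":-25,"dy":17.5,"dz":-1.5,"wz":18},{"dx":-29.5,"dy":20.5,"dz":-1.9,"wz":21},{"dx":-33,"dy":23,"dz":-1.9,"wz":23.5},{"dx":-35.4,"dy":24.8,"dz":-1.9,"wz":24.68},{"dx":-35.4,"dy":24.8,"dz":-1.9,"wz":24.68}]' 8.76 20
python3 - <<'E'
from h import *
s=arm.get_state(); print(s['q'],s['eef_pos'],s['ee_rot'])
k=arm.calibration('wrist'); im=snap('wrist','w1.png')
np.save('w1cal.npy',k['world_from_camera'])
G={'arbor':(.603,-.206),'nest_large':(.464,-.185),'nest_small':(.507,-.35)}
for n,g in G.items():
    cand=[m['pixels'] for m in arm.masks_of('wrist',n)]
    print(n,[(int(m.sum()),np.argwhere(m).mean(0).round(1)) for m in cand], proj(k,np.array([[*g,.012]]))[0])
    if cand: p,f=fit(n,(*g,0),[(k,cand[0])]); print(p.round(4),f)
E
```

```text
[-8.51929703e-01  3.58577600e-01  1.18844675e-02 -2.72369388e-05
 -1.22407351e+00 -2.88113070e-01] [ 0.28183974 -0.61331692  0.20226405] [-3.14157147e+00  3.29955173e-05 -2.71084836e+00]
arbor [] [398.89242465 454.13369976]
nest_large [] [459.67894764 394.48041945]
nest_small [(296, array([374.6, 377.2]))] [349.12244793 378.08705145]
[ 0.5365 -0.3157  0.0377 -2.2167] 1.0$[0]: bad value
```

View pics/w1.png

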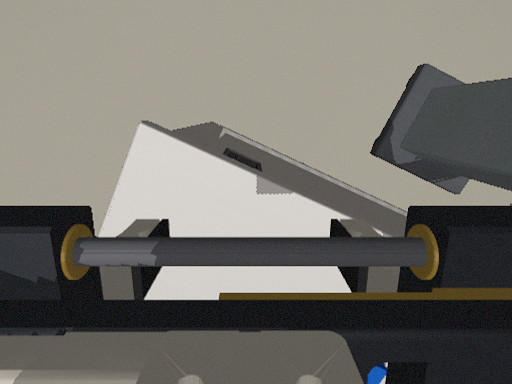

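The wrist view shows the gripper filling everything below row 205 and only the cart above it. The move was refused, probably because I left out some keys. The usable part of the wrist view is about 66 mm to tool +x of the TCP, so I'll aim further out.

```bash
python3 -m crank '[{"dx":-3,"dy":1.2,"dz":-0.2,"wx":0,"wy":0,"wz":2},{"dx":-7,"dy":3,"dz":-0.4,"wx":0,"wy":0,"wz":4},{"dx":-12,"dy":5,"dz":-0.6,"wx":0,"wy":0,"wz":7},{"dx":-18,"dy":8,"dz":-0.9,"wx":0,"wy":0,"wz":10},{"dx":-24,"dy":10,"dz":-1.2,"wx":0,"wy":0,"wz":14},{"dx":-30,"dy":13,"dz":-1.5,"wx":0,"wy":0,"wz":18},{"dx":-36,"dy":15.5,"dz":-1.9,"wx":0,"wy":0,"wz":21},{"dx":-41,"dy":17.6,"dz":-1.9,"wx":0,"wy":0,"wz":23.5},{"dx":-43.6,"dy":18.8,"dz":-1.9,"wx":0,"wy":0,"wz":24.68},{"dx":-43.6,"dy":18.8,"dz":-1.9,"wx":0,"wy":0,"wz":24.68}]' 8.76 20
cat > look.py <<'E'
import sys
from h import *
s=arm.get_state(); print(np.round(s['q'],3),s['eef_pos'],s['ee_rot'])
k=arm.calibration('wrist'); im=snap('wrist',sys.argv[1])
G={'spacer':(.540,.157),'blade_wheel':(.6265,.287),'lock_collar':(.490,.289),'cutter_large':(.4736,.031),'cutter_small':(.606,.0276),'arbor':(.6047,-.202),'nest_large':(.463,-.185),'nest_small':(.509,-.345)}
for n in sys.argv[2:]:
    g=G[n]; z=0 if n[0] in 'an' else .003
    uv=proj(k,np.array([[*g,.012]]))[0]
    cand=[m['pixels'] for m in arm.masks_of('wrist',n)]
    cand=[m for m in cand if np.hypot(*(np.argwhere(m).mean(0)[::-1]-uv))<50]
    print(n,[(int(m.sum()),np.argwhere(m).mean(0)[::-1].round(1)) for m in cand], uv.round(1))
    if cand: p,f=fit(n,(*g,z),[(k,cand[0])]); print('   fit',p.round(4),round(f,3))
E
python3 look.py w2.png arbor nest_large nest_small
```

```text
t: 3.45
eef_pos: [0.601, -0.2583, 0.2208]
ee_rot: [3.141, -0.0, -3.139]
force: [0.2, 0.4, 0.1]
width: 0.0875
gripper_force: 0.0
[-0.108  0.314 -0.01  -0.    -1.247 -1.459] [ 0.60095121 -0.25832171  0.22080696] [ 3.14143492e+00 -3.28821712e-04 -3.13850926e+00]
arbor [(3810, array([290.3, 165.7]))] [294.3 167.4]
   fit [ 0.6056 -0.2057 -0.0065] 0.018
nest_large [(8234, array([310.7,  46.4]))] [313.4  48.3]
   fit [ 4.632e-01 -1.885e-01 -3.000e-04  7.250e-02] 0.014
nest_small [(5368, array([173. ,  87.8]))] [179.2  89. ]
   fit [ 0.5094 -0.3525 -0.0008 -0.0287] 0.012
```

View pics/w2.png

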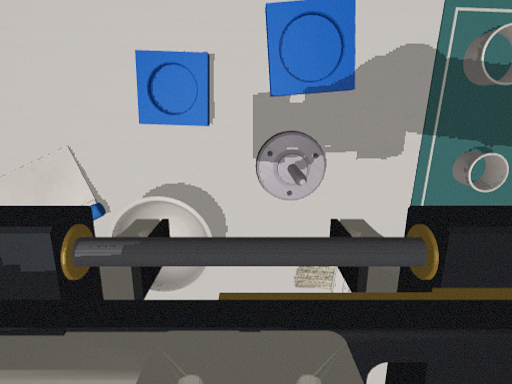

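The wrist view shows nest_large (311,46), nest_small (173,88), the arbor (290,165) with its axle tip near (302,182), and the bowl at (160,245), clear of the work. I'll check where the bottle is, then go over the mat.

```bash
python3 - <<'E'
from h import *
for c,px in [('scene',(163,192)),('side',(150,225)),('scene',(297,150))]:
    k=arm.calibration(c); W=k['world_from_camera']; d=W[:3,:3]@[(px[0]-k['cx'])/k['fx'],(px[1]-k['cy'])/k['fy'],1]
    print(c,W[:3,3]-d*W[2,3]/d[2])
E
python3 -m crank '[{"dx":-0.1,"dy":2,"dz":0,"wx":0,"wy":0,"wz":0},{"dx":-0.3,"dy":6,"dz":0,"wx":0,"wy":0,"wz":0},{"dx":-0.5,"dy":11,"dz":0,"wx":0,"wy":0,"wz":0},{"dx":-0.7,"dy":17,"dz":0,"wx":0,"wy":0,"wz":0},{"dx":-0.9,"dy":23,"dz":0,"wx":0,"wy":0,"wz":0.2},{"dx":-1,"dy":29,"dz":0,"wx":0,"wy":0,"wz":0.2},{"dx":-1.2,"dy":34,"dz":0,"wx":0,"wy":0,"wz":0.2},{"dx":-1.4,"dy":39,"dz":0,"wx":0,"wy":0,"wz":0.2},{"dx":-1.4,"dy":42,"dz":0,"wx":0,"wy":0,"wz":0.2},{"dx":-1.4,"dy":42,"dz":0,"wx":0,"wy":0,"wz":0.2}]'
python3 look.py w3.png spacer blade_wheel lock_collar cutter_large cutter_small
```

```text
scene [0.84638895 0.06636189 0.        ]
side [0.8575631  0.06666279 0.        ]
scene [ 0.67661536 -0.33746699  0.        ]
t: 4.9
eef_pos: [0.613, 0.1616, 0.2212]
ee_rot: [3.141, -0.0, 3.14]
force: [0.3, 0.1, -0.6]
width: 0.0873
gripper_force: 0.0
[ 0.565  0.281 -0.056 -0.    -1.234 -2.137] [0.61295923 0.16157937 0.22118036] [ 3.14131376e+00 -2.16196062e-06  3.14022297e+00]
spacer [(965, array([242.3, 105.7]))] [246.8 105.4]
   fit [ 0.5407  0.1516 -0.0008] 0.189
blade_wheel [(1727, array([344.1, 173.8]))] [347.4 174.5]
   fit [ 0.6295  0.288  -0.0075] 0.065
lock_collar [(1186, array([354.4,  62.8]))] [357.8  61.6]
   fit [ 0.4906  0.2869 -0.0054] 0.109
cutter_large [(1581, array([128. ,  40.7]))] [139.3  47. ]
   fit [ 0.4697  0.0225 -0.0113] 1.075
cutter_small [(889, array([140.9, 161.3]))] [145.9 159.1]
   fit [ 0.609   0.0223 -0.0127] 0.703
```

View pics/w3.png

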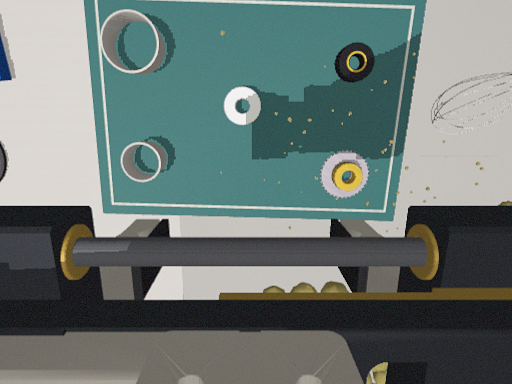

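The wrist view shows the spacer (242,106), wheel (345,175), collar (355,62), large ring (133,42) and small ring (144,161). The ring masks leave out the see-through middle, so I'll refit with filled masks and all three views together.

Run:
```python
from h import *
G={'spacer':(.540,.152),'blade_wheel':(.6285,.287),'lock_collar':(.490,.288),'cutter_large':(.4716,.029),'cutter_small':(.607,.0276)}
def hull(m):
    m=cv2.morphologyEx(m.astype(np.uint8),cv2.MORPH_OPEN,np.ones((2,2)))
    o=np.zeros_like(m); cv2.fillConvexPoly(o,cv2.convexHull(np.argwhere(m)[:,::-1].astype(np.int32)),1); return o.astype(bool)
for n,g in G.items():
    V={}
    for c in ['wrist','scene','side']:
        k=arm.calibration(c); uv=proj(k,np.array([[*g,.012]]))[0]
        cand=[m['pixels'] for m in arm.masks_of(c,n)]
        cand=[m for m in cand if np.hypot(*(np.argwhere(m).mean(0)[::-1]-uv))<25]
        if cand: V[c]=(k,cand[0] if n=='blade_wheel' else hull(cand[0]))
    if 'wrist' in V:
        def cz(p): 
            k,m=V['wrist']; return np.abs(render(k,n,[p[0],p[1],.003])-m).sum()/m.sum()
        g2=np.array(g); r=minimize(cz,g2,method='Nelder-Mead',options=dict(initial_simplex=[g2,g2+[.005,0],g2+[0,.005]],xatol=1e-4,fatol=1e-4))
        print(n,'wrist z=3mm',r.x.round(4),round(r.fun,3))
    p,f=fit(n,(*g,.003),list(V.values())); print('   all',list(V),p.round(4),round(f,3))
```

```text
spacer wrist z=3mm [0.5425 0.15  ] 0.028
   all ['wrist', 'scene', 'side'] [ 0.5408  0.1516 -0.003 ] 0.445
blade_wheel wrist z=3mm [0.6284 0.2817] 0.092
   all ['wrist', 'scene', 'side'] [ 0.6288  0.284  -0.0007] 0.368
lock_collar wrist z=3mm [0.4941 0.2832] 0.044
   all ['wrist', 'scene', 'side'] [ 0.4908  0.2858 -0.0021] 0.472
cutter_large wrist z=3mm [0.474  0.0269] 0.051
   all ['wrist', 'scene', 'side'] [ 0.4724  0.0254 -0.0026] 0.285
cutter_small wrist z=3mm [0.6076 0.0271] 0.06
   all ['wrist', 'scene', 'side'] [ 0.607   0.0258 -0.0031] 0.573
```

```bash
python3 -m crank '[{"dx":1,"dy":-0.2,"dz":1,"wx":0,"wy":0,"wz":0},{"dx":2,"dy":-0.4,"dz":3,"wx":0,"wy":0,"wz":0},{"dx":4,"dy":-0.6,"dz":5,"wx":0,"wy":0,"wz":0},{"dx":5.5,"dy":-0.8,"dz":8,"wx":0,"wy":0,"wz":0},{"dx":6.5,"dy":-1,"dz":11,"wx":0,"wy":0,"wz":0},{"dx":7.1,"dy":-1.1,"dz":14,"wx":0,"wy":0,"wz":0},{"dx":7.1,"dy":-1.1,"dz":16,"wx":0,"wy":0,"wz":0},{"dx":7.1,"dy":-1.1,"dz":17,"wx":0,"wy":0,"wz":0},{"dx":7.1,"dy":-1.1,"dz":17,"wx":0,"wy":0,"wz":0},{"dx":7.1,"dy":-1.1,"dz":17,"wx":0,"wy":0,"wz":0}]'
python3 - <<'E'
from h import *
a=snap('scene','s1.png'); p=[arm.get_state()['eef_pos']]; b=snap('side','d1.png'); p.append(arm.get_state()['eef_pos']); print(np.array(p))
A=cv2.resize(a[180:320,150:330],None,fx=2.2,fy=2.2); B=cv2.resize(b[180:320,200:380],None,fx=2.2,fy=2.2)
cv2.imwrite('pics/c1.png',np.hstack([A,B])[:,:,::-1])
E
```

```text
t: 7.2
eef_pos: [0.5431, 0.1492, 0.0521]
ee_rot: [3.141, 0.001, 3.138]
force: [-0.3, -0.3, -0.2]
width: 0.0878
gripper_force: 0.0
[[0.54311097 0.14914755 0.05217637]
 [0.54304483 0.1491657  0.05213513]]
```

View pics/c1.png

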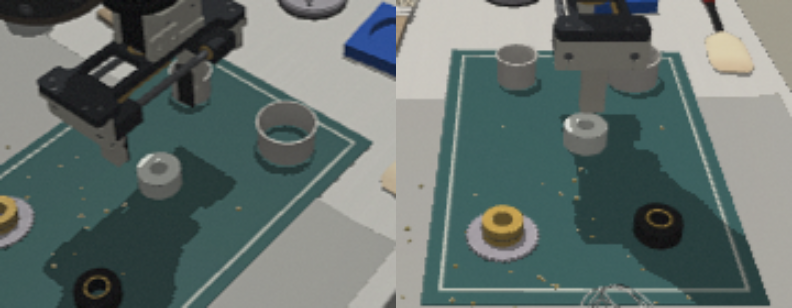

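The crops show the spacer between the open fingers, with the scene finger tip at (118,160) and the side finger over the spacer. I'll check the alignment by projection.

Run:
```python
from h import *
P=np.array([[.543,.149+.044,.052],[.543,.149-.044,.052],[.5425,.150,.027],[.5402,.157,.027]])
for c,o in [('scene',(150,180,0)),('side',(200,180,396))]:
    print(c,((proj(arm.calibration(c),P)-o[:2])*2.2+[o[2],0]).round(0).tolist())
    for m in arm.masks_of(c,'spacer')[:1]:
        u=(np.argwhere(m['pixels'])[:,::-1]-o[:2])*2.2+[o[2],0]; print('mask',u.min(0),u.max(0),u.mean(0))
```

```text
scene [[125.0, 171.0], [187.0, 119.0], [158.0, 162.0], [155.0, 168.0]]
mask [136.4 151.8] [178.2 198. ] [157.49375 174.6875 ]
side [[588.0, 125.0], [578.0, 76.0], [582.0, 120.0], [585.0, 124.0]]
mask [563.2 112.2] [605. 154.] [584.15176471 132.49823529]
```

```bash
python3 -m crank '[{"dx":0,"dy":0,"dz":0.8,"wx":0,"wy":0,"wz":0},{"dx":0,"dy":0,"dz":1.6,"wx":0,"wy":0,"wz":0},{"dx":0,"dy":0,"dz":2.4,"wx":0,"wy":0,"wz":0},{"dx":0,"dy":0,"dz":3,"wx":0,"wy":0,"wz":0},{"dx":0,"dy":0,"dz":3.3,"wx":0,"wy":0,"wz":0},{"dx":0,"dy":0,"dz":3.3,"wx":0,"wy":0,"wz":0},{"dx":0,"dy":0,"dz":3.3,"wx":0,"wy":0,"wz":0},{"dx":0,"dy":0,"dz":3.3,"wx":0,"wy":0,"wz":0},{"dx":0,"dy":0,"dz":3.3,"wx":0,"wy":0,"wz":0},{"dx":0,"dy":0,"dz":3.3,"wx":0,"wy":0,"wz":0}]' 6
python3 -m crank '[{"dx":0,"dy":0,"dz":0,"wx":0,"wy":0,"wz":0},{"dx":0,"dy":0,"dz":0,"wx":0,"wy":0,"wz":0},{"dx":0,"dy":0,"dz":0,"wx":0,"wy":0,"wz":0},{"dx":0,"dy":0,"dz":0,"wx":0,"wy":0,"wz":0},{"dx":0,"dy":0,"dz":0,"wx":0,"wy":0,"wz":0},{"dx":0,"dy":0,"dz":0,"wx":0,"wy":0,"wz":0},{"dx":0,"dy":0,"dz":0,"wx":0,"wy":0,"wz":0},{"dx":0,"dy":0,"dz":-1,"wx":0,"wy":0,"wz":0},{"dx":0,"dy":0,"dz":-3,"wx":0,"wy":0,"wz":0},{"dx":0,"dy":0,"dz":-5,"wx":0,"wy":0,"wz":0}]' 3.5 25
```

```text
t: 8.65
eef_pos: [0.5425, 0.1488, 0.0184]
ee_rot: [3.141, 0.0, 3.138]
force: [-0.3, -0.3, 0.5]
width: 0.0601
gripper_force: 0.0
t: 9.9
eef_pos: [0.5426, 0.1488, 0.0694]
ee_rot: [3.142, 0.0, 3.138]
force: [1.0, 0.4, 0.6]
width: 0.0348
gripper_force: 0.0
```

The fingers closed to 35 mm with no grip force, so the spacer was missed.

Run:
```python
from h import *
a=snap('scene','s2.png'); b=snap('side','d2.png'); print(arm.get_state()['width'])
A=cv2.resize(a[180:320,150:330],None,fx=2.2,fy=2.2); B=cv2.resize(b[180:320,200:380],None,fx=2.2,fy=2.2)
cv2.imwrite('pics/c2.png',np.hstack([A,B])[:,:,::-1])
```

```text
0.03526465266225498
```

View pics/c2.png

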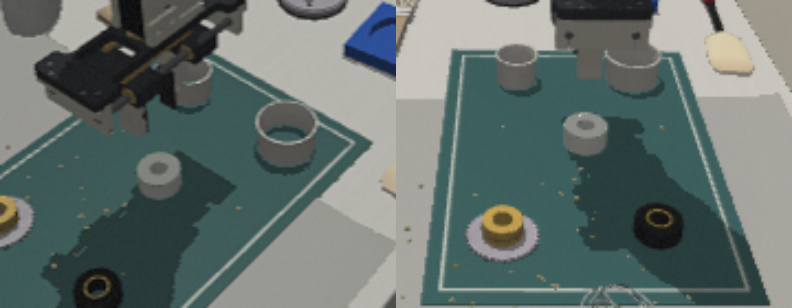

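The spacer hasn't moved (crop 158,175 and 586,133). Either the finger tips are set back below the pads, or the fingers were still closing when I lifted. I'll grip lower and check before lifting.

```bash
python3 -m crank '[{"dx":0,"dy":0,"dz":0,"wx":0,"wy":0,"wz":0},{"dx":0,"dy":0,"dz":0,"wx":0,"wy":0,"wz":0},{"dx":0,"dy":0,"dz":0,"wx":0,"wy":0,"wz":0},{"dx":0,"dy":0,"dz":0,"wx":0,"wy":0,"wz":0},{"dx":0,"dy":0,"dz":1,"wx":0,"wy":0,"wz":0},{"dx":0,"dy":0,"dz":2,"wx":0,"wy":0,"wz":0},{"dx":0,"dy":0,"dz":3.5,"wx":0,"wy":0,"wz":0},{"dx":0,"dy":0,"dz":4.8,"wx":0,"wy":0,"wz":0},{"dx":0,"dy":0,"dz":5.8,"wx":0,"wy":0,"wz":0},{"dx":0,"dy":0,"dz":5.8,"wx":0,"wy":0,"wz":0}]' 6.5
python3 -m crank '[{"dx":0,"dy":0,"dz":0,"wx":0,"wy":0,"wz":0},{"dx":0,"dy":0,"dz":0,"wx":0,"wy":0,"wz":0},{"dx":0,"dy":0,"dz":0,"wx":0,"wy":0,"wz":0},{"dx":0,"dy":0,"dz":0,"wx":0,"wy":0,"wz":0},{"dx":0,"dy":0,"dz":0,"wx":0,"wy":0,"wz":0},{"dx":0,"dy":0,"dz":0,"wx":0,"wy":0,"wz":0},{"dx":0,"dy":0,"dz":0,"wx":0,"wy":0,"wz":0},{"dx":0,"dy":0,"dz":0,"wx":0,"wy":0,"wz":0},{"dx":0,"dy":0,"dz":0,"wx":0,"wy":0,"wz":0},{"dx":0,"dy":0,"dz":0,"wx":0,"wy":0,"wz":0}]' 3.5 25
```

```text
t: 11.25
eef_pos: [0.5419, 0.1484, 0.0092]
ee_rot: [-3.141, -0.002, 3.138]
force: [-0.1, 0.8, 0.6]
width: 0.065
gripper_force: 0.0
t: 12.5
eef_pos: [0.5425, 0.1488, 0.0103]
ee_rot: [-3.142, 0.0, 3.138]
force: [0.0, 0.3, 0.2]
width: 0.0351
gripper_force: 0.0
```

Run:
```python
from h import *
a=snap('scene','s3.png'); b=snap('side','d3.png'); print(arm.get_state()['width'])
A=cv2.resize(a[180:320,150:330],None,fx=2.2,fy=2.2); B=cv2.resize(b[180:320,200:380],None,fx=2.2,fy=2.2)
cv2.imwrite('pics/c3.png',np.hstack([A,B])[:,:,::-1])
P=np.array([[.5425,.1488,.0103]])
for c,o in [('scene',(150,180,0)),('side',(200,180,396))]:
    print(c,((proj(arm.calibration(c),P)-o[:2])*2.2+[o[2],0]).round(0).tolist())
```

```text
0.0347875964802495
scene [[160.0, 173.0]]
side [[581.0, 133.0]]
```

View pics/c3.png

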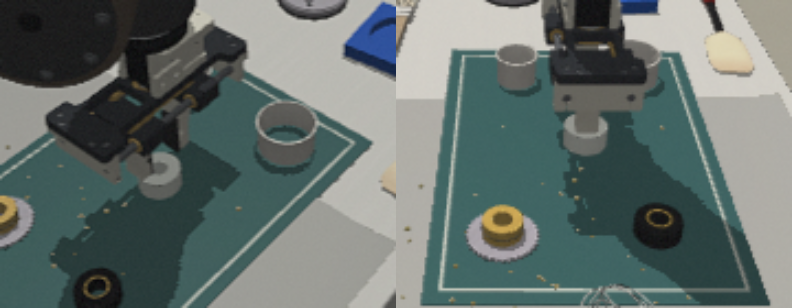

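The fingers seem to stop over the spacer's top, with the side tip at (585,130), so the tips look higher than the reported TCP. I'll triangulate a tip from the crops already seen.

Run:
```python
from h import *
def tri(a,b):
    A=[];B=[]
    for c,px in (('scene',a),('side',b)):
        k=arm.calibration(c);W=k['world_from_camera'];d=W[:3,:3]@[(px[0]-k['cx'])/k['fx'],(px[1]-k['cy'])/k['fy'],1];d/=np.linalg.norm(d)
        Q=np.eye(3)-np.outer(d,d);A.append(Q);B.append(Q@W[:3,3])
    x,r=np.linalg.lstsq(np.vstack(A),np.hstack(B),rcond=None)[:2];return x.round(4),r
print(tri((118/2.2+150,162/2.2+180),((593-396)/2.2+200,115/2.2+180)),'nominal .543 .193 .052')
print(tri((150/2.2+150,178/2.2+180),((585-396)/2.2+200,131/2.2+180)),'nominal .5425 .1665 .0103')
s=cv2.imread('pics/s3.png')[220:300,180:260]; d=cv2.imread('pics/d3.png')[200:280,250:330]
cv2.imwrite('pics/c4.png',np.hstack([cv2.resize(x,(400,400),interpolation=cv2.INTER_CUBIC) for x in (s,d)]))
print([ (i['centre'],i['confidence']) for i in arm.find_in('side','spacer')[:1]])
```

```text
(array([0.5408, 0.2023, 0.0713]), array([4.131551e-06])) nominal .543 .193 .052
(array([0.5396, 0.1658, 0.0229]), array([8.00423318e-06])) nominal .5425 .1665 .0103
[([0.5415, 0.1711, 0.021], 0.82)]
```

View pics/c4.png

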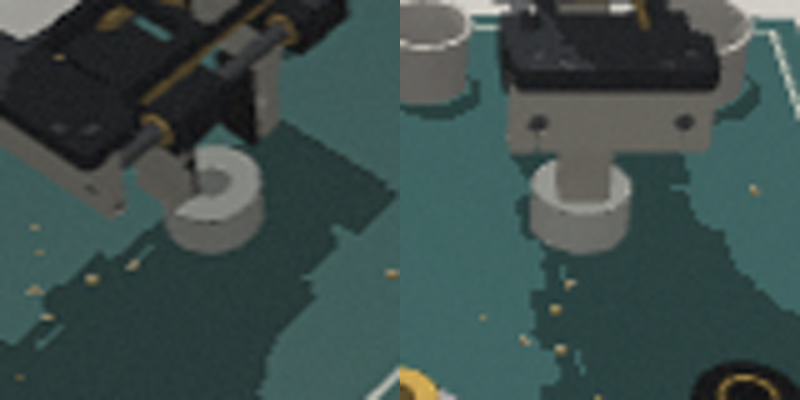

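The crops show both finger tips over the spacer's top face with no contact. So the tips really sit about 18 mm above the reported TCP. I'll open, go 1 cm lower and close.

```bash
python3 -m crank '[{"dx":0,"dy":0,"dz":0,"wx":0,"wy":0,"wz":0},{"dx":0,"dy":0,"dz":0,"wx":0,"wy":0,"wz":0},{"dx":0,"dy":0,"dz":0,"wx":0,"wy":0,"wz":0},{"dx":0,"dy":0,"dz":0,"wx":0,"wy":0,"wz":0},{"dx":0,"dy":0,"dz":0,"wx":0,"wy":0,"wz":0},{"dx":0,"dy":0,"dz":0,"wx":0,"wy":0,"wz":0},{"dx":0,"dy":0,"dz":0.4,"wx":0,"wy":0,"wz":0},{"dx":0,"dy":0,"dz":0.7,"wx":0,"wy":0,"wz":0},{"dx":0,"dy":0,"dz":1,"wx":0,"wy":0,"wz":0},{"dx":0,"dy":0,"dz":1,"wx":0,"wy":0,"wz":0}]' 6
python3 -m crank '[{"dx":0,"dy":0,"dz":0,"wx":0,"wy":0,"wz":0},{"dx":0,"dy":0,"dz":0,"wx":0,"wy":0,"wz":0},{"dx":0,"dy":0,"dz":0,"wx":0,"wy":0,"wz":0},{"dx":0,"dy":0,"dz":0,"wx":0,"wy":0,"wz":0},{"dx":0,"dy":0,"dz":0,"wx":0,"wy":0,"wz":0},{"dx":0,"dy":0,"dz":0,"wx":0,"wy":0,"wz":0},{"dx":0,"dy":0,"dz":0,"wx":0,"wy":0,"wz":0},{"dx":0,"dy":0,"dz":0,"wx":0,"wy":0,"wz":0},{"dx":0,"dy":0,"dz":0,"wx":0,"wy":0,"wz":0},{"dx":0,"dy":0,"dz":0,"wx":0,"wy":0,"wz":0}]' 3.5 20
```

```text
t: 13.9
eef_pos: [0.5422, 0.1487, -0.0001]
ee_rot: [-3.141, -0.001, 3.138]
force: [-0.4, -0.3, -0.2]
width: 0.0602
gripper_force: 0.0
t: 15.15
eef_pos: [0.5426, 0.1489, 0.0003]
ee_rot: [3.141, 0.0, 3.138]
force: [0.8, 0.5, 2.3]
width: 0.039
gripper_force: 20.0
```

The fingers are gripping, but 39 mm is too narrow for a 44 mm ring, so they may be on an edge chamfer. I'll grip 4 mm lower and compare.

```bash
python3 -m crank '[{"dx":0,"dy":0,"dz":0,"wx":0,"wy":0,"wz":0},{"dx":0,"dy":0,"dz":0,"wx":0,"wy":0,"wz":0},{"dx":0,"dy":0,"dz":0,"wx":0,"wy":0,"wz":0},{"dx":0,"dy":0,"dz":0,"wx":0,"wy":0,"wz":0},{"dx":0,"dy":0,"dz":0,"wx":0,"wy":0,"wz":0},{"dx":0,"dy":0,"dz":0,"wx":0,"wy":0,"wz":0},{"dx":0,"dy":0,"dz":0.1,"wx":0,"wy":0,"wz":0},{"dx":0,"dy":0,"dz":0.3,"wx":0,"wy":0,"wz":0},{"dx":0,"dy":0,"dz":0.4,"wx":0,"wy":0,"wz":0},{"dx":0,"dy":0,"dz":0.4,"wx":0,"wy":0,"wz":0}]' 5.6
python3 -m crank '[{"dx":0,"dy":0,"dz":0,"wx":0,"wy":0,"wz":0},{"dx":0,"dy":0,"dz":0,"wx":0,"wy":0,"wz":0},{"dx":0,"dy":0,"dz":0,"wx":0,"wy":0,"wz":0},{"dx":0,"dy":0,"dz":0,"wx":0,"wy":0,"wz":0},{"dx":0,"dy":0,"dz":0,"wx":0,"wy":0,"wz":0},{"dx":0,"dy":0,"dz":0,"wx":0,"wy":0,"wz":0},{"dx":0,"dy":0,"dz":0,"wx":0,"wy":0,"wz":0},{"dx":0,"dy":0,"dz":0,"wx":0,"wy":0,"wz":0},{"dx":0,"dy":0,"dz":0,"wx":0,"wy":0,"wz":0},{"dx":0,"dy":0,"dz":0,"wx":0,"wy":0,"wz":0}]' 3.5 20
python3 - <<'E'
from h import *
a=snap('scene','s4.png'); b=snap('side','d4.png')
cv2.imwrite('pics/c5.png',np.hstack([cv2.resize(x,(400,400),interpolation=cv2.INTER_CUBIC) for x in (a[220:300,180:260],b[200:280,250:330])])[:,:,::-1])
E
```

```text
t: 16.4
eef_pos: [0.5424, 0.1488, -0.0039]
ee_rot: [-3.141, -0.0, 3.138]
force: [-0.2, 0.4, 0.1]
width: 0.0557
gripper_force: 0.0
t: 17.65
eef_pos: [0.5425, 0.1488, -0.0037]
ee_rot: [3.142, 0.0, 3.138]
force: [-0.5, -0.8, 0.9]
width: 0.0398
gripper_force: 20.0
```

View pics/c5.png

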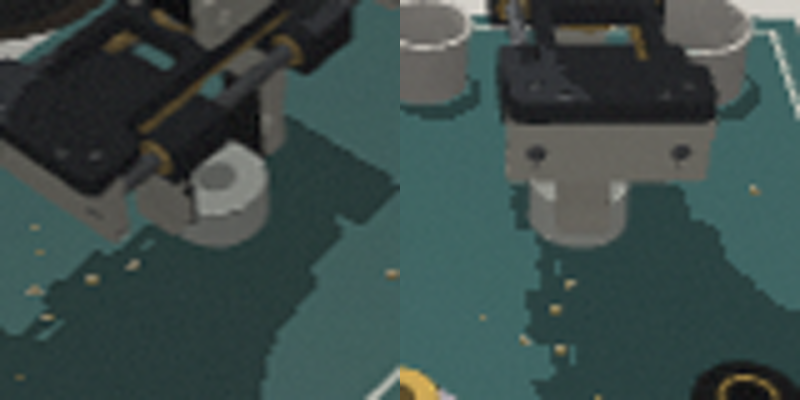

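The spacer is held firmly; the side crop shows the finger tip at (583,230), about 8 mm above the mat. The width reading is biased by about −4 mm. I'll lift, then move to a wrist view of the arbor.

```bash
python3 -m crank '[{"dx":0,"dy":0,"dz":-0.5,"wx":0,"wy":0,"wz":0},{"dx":0,"dy":0,"dz":-2,"wx":0,"wy":0,"wz":0},{"dx":0,"dy":0,"dz":-4,"wx":0,"wy":0,"wz":0},{"dx":0,"dy":0,"dz":-7,"wx":0,"wy":0,"wz":0},{"dx":0,"dy":0,"dz":-10,"wx":0,"wy":0,"wz":0},{"dx":-1,"dy":-1,"dz":-13,"wx":0,"wy":0,"wz":0},{"dx":-2,"dy":-2.5,"dz":-16,"wx":0,"wy":0,"wz":0},{"dx":-3,"dy":-4.5,"dz":-19,"wx":0,"wy":0,"wz":0.1},{"dx":-4,"dy":-7,"dz":-21,"wx":0,"wy":0,"wz":0.2},{"dx":-5,"dy":-10,"dz":-22.4,"wx":0,"wy":0,"wz":0.2}]'
python3 -m crank '[{"dx":-1,"dy":-3,"dz":0,"wx":0,"wy":0,"wz":0},{"dx":-2,"dy":-6.5,"dz":0,"wx":0,"wy":0,"wz":0},{"dx":-3,"dy":-10,"dz":0,"wx":0,"wy":0,"wz":0},{"dx":-4,"dy":-14,"dz":0,"wx":0,"wy":0,"wz":0},{"dx":-5,"dy":-17.5,"dz":0,"wx":0,"wy":0,"wz":0},{"dx":-6,"dy":-20.5,"dz":0,"wx":0,"wy":0,"wz":0},{"dx":-7,"dy":-23,"dz":0,"wx":0,"wy":0,"wz":0},{"dx":-7.9,"dy":-25,"dz":0,"wx":0,"wy":0,"wz":0},{"dx":-7.9,"dy":-25.5,"dz":0,"wx":0,"wy":0,"wz":0},{"dx":-7.9,"dy":-25.5,"dz":0,"wx":0,"wy":0,"wz":0}]'
cat > arb.py <<'E'
import sys
from h import *
k=arm.calibration('wrist'); im=snap('wrist',sys.argv[1]); s=arm.get_state(); print(s['eef_pos'],s['ee_rot'],s['width'])
m=arm.masks_of('wrist','arbor')[0]['pixels'].astype(float)
for zf in (0.004,.008,.012):
    M['arbor']=[(.046,0,zf),(.019,0,.022),(.0065,.022,.088),(.003,.088,.100)]
    c=lambda p: np.abs(render(k,'arbor',[*p,0])-m).sum()/m.sum()
    g=np.array([.6056,-.2057]); r=minimize(c,g,method='Nelder-Mead',options=dict(initial_simplex=[g,g+[.005,0],g+[0,.005]],xatol=1e-4,fatol=1e-4)); print(zf,r.x.round(4),round(r.fun,4))
p=r.x; print('tip px',proj(k,np.array([[*p,.1],[*p,0.022]])).round(1))
x,y=[int(v) for v in proj(k,np.array([[*p,.05]]))[0]]
cv2.imwrite('pics/x'+sys.argv[1],cv2.resize(im[max(0,y-60):y+60,x-60:x+60],(480,480))[:,:,::-1]); print('crop origin',x-60,max(0,y-60))
E
python3 arb.py w4.png
```

```text
t: 19.0
eef_pos: [0.5925, 0.0481, 0.2228]
ee_rot: [3.141, 0.002, 3.135]
force: [0.5, 0.6, -0.5]
width: 0.0396
gripper_force: 20.0
t: 20.25
eef_pos: [0.6691, -0.2069, 0.2204]
ee_rot: [3.141, -0.0, 3.134]
force: [0.4, 0.1, -0.3]
width: 0.0397
gripper_force: 20.0
[ 0.669138   -0.20645516  0.22049524] [3.14138653e+00 3.00971697e-05 3.13475880e+00] 0.03984152183619052
0.004 [ 0.6046 -0.2063] 0.0175
0.008 [ 0.6046 -0.2065] 0.0322
0.012 [ 0.6051 -0.2062] 0.0518
tip px [[251.  113. ]
 [250.7 113. ]]
crop origin 190 52
```

```bash
python3 -m crank '[{"dx":1,"dy":0,"dz":0.5,"wx":0,"wy":0,"wz":0},{"dx":2,"dy":0,"dz":1.5,"wx":0,"wy":0,"wz":0},{"dx":3.5,"dy":0,"dz":3,"wx":0,"wy":0,"wz":0},{"dx":4.8,"dy":0,"dz":5,"wx":0,"wy":0,"wz":-0.2},{"dx":5.8,"dy":0,"dz":7,"wx":0,"wy":0,"wz":-0.4},{"dx":6.3,"dy":0,"dz":8.5,"wx":0,"wy":0,"wz":-0.4},{"dx":6.45,"dy":0,"dz":9.5,"wx":0,"wy":0,"wz":-0.4},{"dx":6.45,"dy":0,"dz":9.5,"wx":0,"wy":0,"wz":-0.4},{"dx":6.45,"dy":0,"dz":9.5,"wx":0,"wy":0,"wz":-0.4},{"dx":6.45,"dy":0,"dz":9.5,"wx":0,"wy":0,"wz":-0.4}]'
python3 - <<'E'
from h import *
a=snap('scene','s5.png'); b=snap('side','d5.png'); s=arm.get_state(); print(s['eef_pos'],s['ee_rot'])
o={}
for c in ('scene','side'):
    k=arm.calibration(c); e=s['eef_pos']; P=np.array([[e[0],e[1],e[2]+.0067],[e[0],e[1],e[2]+.0307],[.6046,-.2063,.1],[.6046,-.2063,.022]]); uv=proj(k,P); print(c,uv.round(1).tolist())
    for n in('spacer','arbor'):
        for m in arm.masks_of(c,n)[:1]: q=np.argwhere(m['pixels'])[:,::-1]; print(n,q.min(0),q.max(0),q.mean(0).round(1),m['confidence'])
    o[c]=(uv[2]-[40,50]).astype(int)
cv2.imwrite('pics/c6.png',np.hstack([cv2.resize(im[o[c][1]:o[c][1]+100,o[c][0]:o[c][0]+80],(400,500),interpolation=cv2.INTER_CUBIC) for im,c in((a,'scene'),(b,'side'))])[:,:,::-1]); print(o)
E
```

```text
t: 21.6
eef_pos: [0.6054, -0.2065, 0.1258]
ee_rot: [-3.141, 0.001, -3.141]
force: [1.1, -0.5, -0.8]
width: 0.0398
gripper_force: 20.0
[ 0.60520522 -0.20649247  0.12566876] [-3.14149690e+00  7.06776525e-04 -3.14149958e+00]
scene [[293.6, 137.6], [294.0, 129.6], [293.2, 148.0], [292.1, 171.5]]
spacer [288 127] [302 142] [295.9 135.2] 0.71
arbor [276 150] [307 188] [291.5 175.5] 0.75
side [[251.9, 134.5], [252.0, 126.6], [251.9, 144.9], [251.6, 168.8]]
spacer [246 127] [260 137] [252.7 132.4] 0.61
arbor [238 149] [266 182] [251.8 172. ] 0.9
{'scene': array([253,  98]), 'side': array([211,  94])}
```

View pics/c6.png

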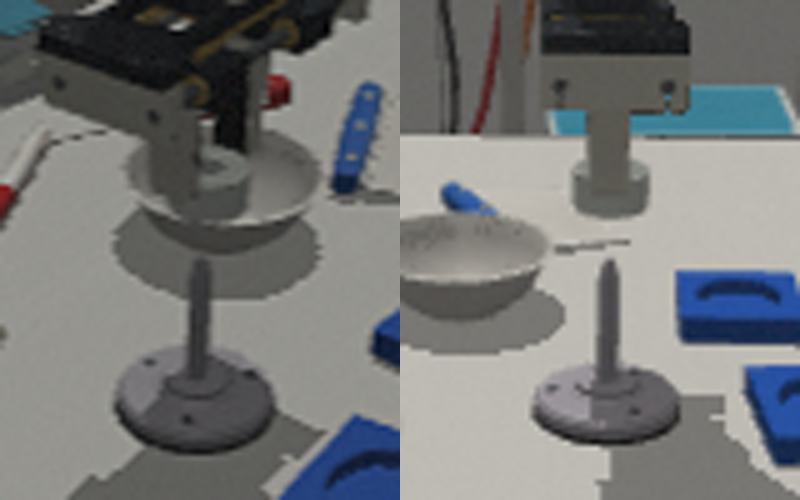

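The crops show the tip at about scene (202,258) and side (610,260), with the spacer centred over it in the side view. In the scene view it sits about 1–2 mm toward −y, so I'll shift +1 mm in y. Then I'll lower partway and check the forces.

```bash
python3 -m crank '[{"dx":0,"dy":0.1,"dz":1,"wx":0,"wy":0,"wz":0},{"dx":0,"dy":0.1,"dz":2,"wx":0,"wy":0,"wz":0},{"dx":0,"dy":0.1,"dz":2.7,"wx":0,"wy":0,"wz":0},{"dx":0,"dy":0.1,"dz":3.2,"wx":0,"wy":0,"wz":0},{"dx":0,"dy":0.1,"dz":3.6,"wx":0,"wy":0,"wz":0},{"dx":0,"dy":0.1,"dz":4,"wx":0,"wy":0,"wz":0},{"dx":0,"dy":0.1,"dz":4.4,"wx":0,"wy":0,"wz":0},{"dx":0,"dy":0.1,"dz":4.8,"wx":0,"wy":0,"wz":0},{"dx":0,"dy":0.1,"dz":5,"wx":0,"wy":0,"wz":0},{"dx":0,"dy":0.1,"dz":5,"wx":0,"wy":0,"wz":0}]'
```

```text
t: 23.15
eef_pos: [0.605, -0.2053, 0.0751]
ee_rot: [3.141, 0.0, -3.142]
force: [0.9, 1.4, -1.7]
width: 0.04
gripper_force: 20.0
```

```bash
python3 -m crank '[{"dx":0,"dy":0,"dz":0.5,"wx":0,"wy":0,"wz":0},{"dx":0,"dy":0,"dz":1,"wx":0,"wy":0,"wz":0},{"dx":0,"dy":0,"dz":1.5,"wx":0,"wy":0,"wz":0},{"dx":0,"dy":0,"dz":2,"wx":0,"wy":0,"wz":0},{"dx":0,"dy":0,"dz":2.5,"wx":0,"wy":0,"wz":0},{"dx":0,"dy":0,"dz":3,"wx":0,"wy":0,"wz":0},{"dx":0,"dy":0,"dz":3.4,"wx":0,"wy":0,"wz":0},{"dx":0,"dy":0,"dz":3.7,"wx":0,"wy":0,"wz":0},{"dx":0,"dy":0,"dz":3.8,"wx":0,"wy":0,"wz":0},{"dx":0,"dy":0,"dz":3.8,"wx":0,"wy":0,"wz":0}]'
```

```text
t: 24.4
eef_pos: [0.6054, -0.2053, 0.0371]
ee_rot: [3.142, 0.001, -3.141]
force: [2.8, 4.3, 1.2]
width: 0.0398
gripper_force: 20.0
```

```bash
python3 -m crank '[{"dx":0,"dy":0.1,"dz":0,"wx":0,"wy":0,"wz":0},{"dx":0,"dy":0.1,"dz":0,"wx":0,"wy":0,"wz":0},{"dx":0,"dy":0.1,"dz":0,"wx":0,"wy":0,"wz":0},{"dx":0,"dy":0.1,"dz":0,"wx":0,"wy":0,"wz":0},{"dx":0,"dy":0.1,"dz":0,"wx":0,"wy":0,"wz":0},{"dx":0,"dy":0.1,"dz":0,"wx":0,"wy":0,"wz":0},{"dx":0,"dy":0.1,"dz":-1,"wx":0,"wy":0,"wz":0},{"dx":0,"dy":0.1,"dz":-3,"wx":0,"wy":0,"wz":0},{"dx":0,"dy":0.1,"dz":-5,"wx":0,"wy":0,"wz":0},{"dx":0,"dy":0.1,"dz":-8,"wx":0,"wy":0,"wz":0}]' 6.5
python3 - <<'E'
from h import *
M['spacer']=[(.022,0,.024)]
a=snap('scene','s6.png'); b=snap('side','d6.png'); s=arm.get_state(); print(s['eef_pos'])
o={}
for c in ('scene','side'):
    k=arm.calibration(c); uv=proj(k,np.array([[.605,-.2055,.022],[.605,-.2055,.046],[.605,-.2055,.1]])); print(c,uv.round(1).tolist()); o[c]=(uv[1]-[40,50]).astype(int)
    for m in arm.masks_of(c,'spacer')[:1]:
        q=np.argwhere(m['pixels'])[:,::-1]; print(q.min(0),q.max(0),m['confidence']); r=np.argwhere(render(k,'spacer',[.605,-.2055,.022])>.5)[:,::-1]; print('exp',r.min(0),r.max(0))
cv2.imwrite('pics/c7.png',np.hstack([cv2.resize(im[o[c][1]:o[c][1]+100,o[c][0]:o[c][0]+80],(400,500),interpolation=cv2.INTER_CUBIC) for im,c in((a,'scene'),(b,'side'))])[:,:,::-1])
E
```

```text
t: 25.65
eef_pos: [0.6044, -0.2044, 0.1181]
ee_rot: [3.141, -0.001, -3.142]
force: [0.9, -0.0, 0.1]
width: 0.0649
gripper_force: 0.0
[ 0.60723913 -0.2049557   0.12189049]
scene [[291.8, 171.5], [292.1, 164.5], [292.9, 148.1]]
[284 163] [299 176] 0.54
exp [284 161] [300 176]
side [[251.4, 168.9], [251.5, 161.7], [251.8, 145.0]]
[307 272] [330 292] 0.41
exp [245 159] [259 172]
```

The spacer's mask (rows 163–176) matches the seated outline (161–176). Now the wheel: first a wrist look from straight above it.

```bash
python3 -m crank '[{"dx":-0.5,"dy":2,"dz":-2,"wx":0,"wy":0,"wz":0},{"dx":-1,"dy":6,"dz":-4,"wx":0,"wy":0,"wz":0},{"dx":-2,"dy":11.5,"dz":-6,"wx":0,"wy":0,"wz":0},{"dx":-3,"dy":17.5,"dz":-8,"wx":0,"wy":0,"wz":0},{"dx":-4,"dy":23.5,"dz":-10,"wx":0,"wy":0,"wz":0},{"dx":-5,"dy":29.5,"dz":-10,"wx":0,"wy":0,"wz":0},{"dx":-6.5,"dy":35.5,"dz":-10,"wx":0,"wy":0,"wz":0},{"dx":-7.5,"dy":41,"dz":-10,"wx":0,"wy":0,"wz":0},{"dx":-8.5,"dy":46,"dz":-10,"wx":0,"wy":0,"wz":0},{"dx":-8.9,"dy":48.7,"dz":-10,"wx":0,"wy":0,"wz":0}]' 6.5
cat > one.py <<'E'
import sys
from h import *
n=sys.argv[1]; g=np.array([float(sys.argv[2]),float(sys.argv[3])])
arm.grab_frame('scene')  # settle
k=arm.calibration('wrist'); im=snap('wrist','w_%s.png'%n); s=arm.get_state(); print(s['eef_pos'],s['ee_rot'])
ms=arm.masks_of('wrist',n); uv=proj(k,np.array([[*g,.012]]))[0]
ms=[m['pixels'] for m in ms if np.hypot(*(np.argwhere(m['pixels']).mean(0)[::-1]-uv))<40]
m=ms[0].astype(np.uint8)
cs,_=cv2.findContours(m,cv2.RETR_EXTERNAL,cv2.CHAIN_APPROX_NONE); m=cv2.drawContours(np.zeros_like(m),[max(cs,key=cv2.contourArea)],-1,1,-1)
for z in (.003,-.003):
    c=lambda p: np.abs(render(k,n,[*p,z])-m).sum()/m.sum()
    r=minimize(c,g,method='Nelder-Mead',options=dict(initial_simplex=[g,g+[.005,0],g+[0,.005]],xatol=1e-4,fatol=1e-4)); print(z,r.x.round(4),round(r.fun,3))
print('px',np.argwhere(m).mean(0)[::-1])
E
python3 one.py blade_wheel .6284 .283
```

```text
t: 27.1
eef_pos: [0.6933, 0.285, 0.2154]
ee_rot: [-3.14, -0.002, -3.14]
force: [0.1, -1.1, -0.4]
width: 0.0648
gripper_force: 0.0
[0.69330098 0.28510729 0.21522624] [-3.14047872e+00 -2.11820873e-03 -3.13918014e+00]
0.003 [0.6285 0.2845] 0.089
-0.003 [0.6283 0.2848] 0.059
px [249.18001978 111.51978239]
```

```bash
python3 -m crank '[{"dx":1,"dy":0,"dz":1,"wx":0,"wy":0,"wz":0},{"dx":2.5,"dy":0,"dz":3,"wx":0,"wy":0,"wz":0},{"dx":4.5,"dy":0,"dz":6,"wx":0,"wy":0,"wz":0},{"dx":6,"dy":-0.05,"dz":9,"wx":0,"wy":0,"wz":0},{"dx":6.5,"dy":-0.05,"dz":12,"wx":0,"wy":0,"wz":0},{"dx":6.5,"dy":-0.05,"dz":14.5,"wx":0,"wy":0,"wz":0},{"dx":6.5,"dy":-0.05,"dz":16,"wx":0,"wy":0,"wz":0},{"dx":6.5,"dy":-0.05,"dz":17,"wx":0,"wy":0,"wz":0},{"dx":6.5,"dy":-0.05,"dz":17.5,"wx":0,"wy":0,"wz":0},{"dx":6.5,"dy":-0.05,"dz":17.5,"wx":0,"wy":0,"wz":0}]'
python3 -m crank '[{"dx":0,"dy":0,"dz":1,"wx":0,"wy":0,"wz":0},{"dx":0,"dy":0,"dz":2,"wx":0,"wy":0,"wz":0},{"dx":0,"dy":0,"dz":2.8,"wx":0,"wy":0,"wz":0},{"dx":0,"dy":0,"dz":3.5,"wx":0,"wy":0,"wz":0},{"dx":0,"dy":0,"dz":4,"wx":0,"wy":0,"wz":0},{"dx":0,"dy":0,"dz":4.4,"wx":0,"wy":0,"wz":0},{"dx":0,"dy":0,"dz":4.7,"wx":0,"wy":0,"wz":0},{"dx":0,"dy":0,"dz":4.8,"wx":0,"wy":0,"wz":0},{"dx":0,"dy":0,"dz":4.8,"wx":0,"wy":0,"wz":0},{"dx":0,"dy":0,"dz":4.8,"wx":0,"wy":0,"wz":0}]' 5.5
python3 -c "
from h import *
b=snap('side','d7.png');s=arm.get_state();print(s['eef_pos'],s['force'])"
```

```text
t: 28.5
eef_pos: [0.629, 0.282, 0.0425]
ee_rot: [3.142, 0.0, -3.142]
force: [0.4, 0.2, -0.4]
width: 0.0649
gripper_force: 0.0
t: 29.75
eef_pos: [0.6289, 0.2822, -0.0055]
ee_rot: [3.141, 0.0, -3.141]
force: [-0.4, 0.1, 0.7]
width: 0.0551
gripper_force: 0.0
[ 0.62893211  0.28212847 -0.0055107 ] [ 0.49214489  0.0182724  -1.55104514]
```

```bash
python3 -m crank '[{"dx":0,"dy":0.2,"dz":0,"wx":0,"wy":0,"wz":0},{"dx":0,"dy":0.2,"dz":0,"wx":0,"wy":0,"wz":0},{"dx":0,"dy":0.2,"dz":0,"wx":0,"wy":0,"wz":0},{"dx":0,"dy":0.2,"dz":0,"wx":0,"wy":0,"wz":0},{"dx":0,"dy":0.2,"dz":0,"wx":0,"wy":0,"wz":0},{"dx":0,"dy":0.2,"dz":0,"wx":0,"wy":0,"wz":0},{"dx":0,"dy":0.2,"dz":0,"wx":0,"wy":0,"wz":0},{"dx":0,"dy":0.2,"dz":0,"wx":0,"wy":0,"wz":0},{"dx":0,"dy":0.2,"dz":0,"wx":0,"wy":0,"wz":0},{"dx":0,"dy":0.2,"dz":0,"wx":0,"wy":0,"wz":0}]' 2.8 25
```

```text
t: 31.05
eef_pos: [0.6289, 0.2842, -0.0057]
ee_rot: [3.141, 0.0, -3.142]
force: [0.5, 0.1, 2.1]
width: 0.0341
gripper_force: 25.0
```

```bash
python3 -m crank '[{"dx":0,"dy":0,"dz":-0.5,"wx":0,"wy":0,"wz":0},{"dx":0,"dy":0,"dz":-2,"wx":0,"wy":0,"wz":0},{"dx":0,"dy":0,"dz":-4,"wx":0,"wy":0,"wz":0},{"dx":0,"dy":0,"dz":-7,"wx":0,"wy":0,"wz":0},{"dx":0,"dy":-1,"dz":-10,"wx":0,"wy":0,"wz":0},{"dx":0,"dy":-3,"dz":-12,"wx":0,"wy":0,"wz":0},{"dx":0,"dy":-6,"dz":-13.5,"wx":0,"wy":0,"wz":0},{"dx":0,"dy":-10,"dz":-14,"wx":0,"wy":0,"wz":0},{"dx":0.3,"dy":-14,"dz":-14,"wx":0,"wy":0,"wz":0},{"dx":0.6,"dy":-18,"dz":-14,"wx":0,"wy":0,"wz":0}]'
python3 -m crank '[{"dx":0.3,"dy":-4,"dz":0,"wx":0,"wy":0,"wz":0},{"dx":0.6,"dy":-8,"dz":0,"wx":0,"wy":0,"wz":0},{"dx":0.9,"dy":-12,"dz":0,"wx":0,"wy":0,"wz":0},{"dx":1.2,"dy":-16,"dz":0,"wx":0,"wy":0,"wz":0},{"dx":1.5,"dy":-20,"dz":0,"wx":0,"wy":0,"wz":0},{"dx":1.7,"dy":-24,"dz":0,"wx":0,"wy":0,"wz":0},{"dx":1.7,"dy":-27.5,"dz":0,"wx":0,"wy":0,"wz":0},{"dx":1.7,"dy":-30,"dz":0,"wx":0,"wy":0,"wz":0},{"dx":1.7,"dy":-30.9,"dz":0,"wx":0,"wy":0,"wz":0},{"dx":1.7,"dy":-30.9,"dz":0,"wx":0,"wy":0,"wz":0}]'
python3 - <<'E'
from h import *
a=snap('scene','s7.png'); b=snap('side','d8.png'); s=arm.get_state(); print(s['eef_pos'],s['ee_rot'])
o={}
for c in ('scene','side'):
    k=arm.calibration(c); e=s['eef_pos']; P=np.array([[e[0],e[1],e[2]+.0085],[.6056,-.2048,.1],[.6056,-.2048,.022]]); uv=proj(k,P); print(c,uv.round(1).tolist())
    r=np.argwhere(render(k,'blade_wheel',[e[0],e[1],e[2]+.0085])>.5)[:,::-1]; print('exp',r.min(0),r.max(0))
    for n in('blade_wheel','spacer','arbor'):
        for m in arm.masks_of(c,n)[:1]: q=np.argwhere(m['pixels'])[:,::-1]; print(n,q.min(0),q.max(0),round(m['confidence'],2))
    o[c]=(uv[1]-[40,50]).astype(int)
cv2.imwrite('pics/c8.png',np.hstack([cv2.resize(im[o[c][1]:o[c][1]+100,o[c][0]:o[c][0]+80],(400,500),interpolation=cv2.INTER_CUBIC) for im,c in((a,'scene'),(b,'side'))])[:,:,::-1])
E
```

```text
t: 32.3
eef_pos: [0.6218, 0.1009, 0.1341]
ee_rot: [-3.141, -0.001, 3.141]
force: [1.5, 0.3, -0.8]
width: 0.035
gripper_force: 25.0
t: 33.55
eef_pos: [0.6048, -0.206, 0.134]
ee_rot: [3.141, -0.001, 3.14]
force: [-0.2, 1.1, -1.2]
width: 0.0345
gripper_force: 25.0
[ 0.60538395 -0.20478216  0.13418001] [ 3.14139840e+00 -3.55678583e-04  3.14151135e+00]
scene [[293.3, 134.4], [292.6, 148.1], [291.5, 171.6]]
exp [282 124] [305 141]
blade_wheel [226 206] [244 227] 0.65
spacer [285 163] [300 176] 0.59
arbor [276 152] [305 188] 0.83
side [[251.9, 131.3], [251.6, 145.1], [251.3, 169.0]]
exp [241 123] [263 135]
blade_wheel [243 126] [263 135] 0.58
spacer [244 161] [259 172] 0.54
arbor [237 146] [266 182] 0.81
```

View pics/c8.png

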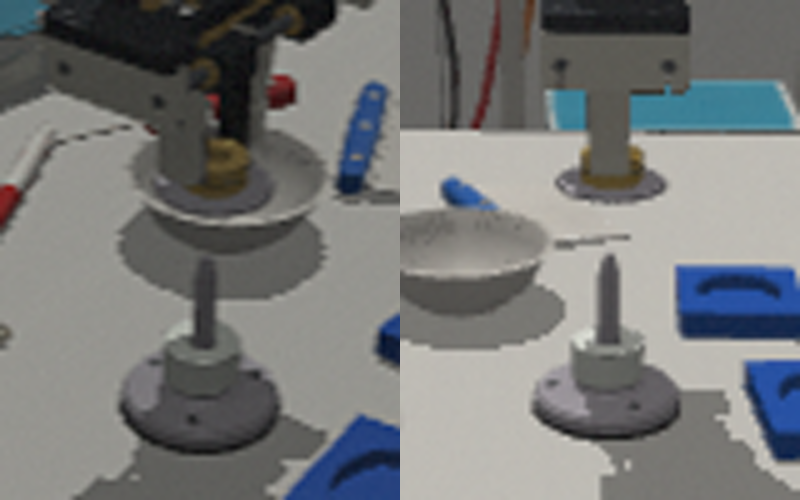

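The crops show the spacer fully down on the shoulder. The wheel's disc is centred over the tip in the side view and about 1–2 mm toward −y in the scene view. I'll shift +1 mm in y and lower.

```bash
python3 -m crank '[{"dx":-0.05,"dy":0.12,"dz":1,"wx":0,"wy":0,"wz":0},{"dx":-0.05,"dy":0.12,"dz":2,"wx":0,"wy":0,"wz":0},{"dx":-0.05,"dy":0.12,"dz":3,"wx":0,"wy":0,"wz":0},{"dx":-0.05,"dy":0.12,"dz":3.5,"wx":0,"wy":0,"wz":0},{"dx":-0.05,"dy":0.12,"dz":4,"wx":0,"wy":0,"wz":0},{"dx":-0.05,"dy":0.12,"dz":4.5,"wx":0,"wy":0,"wz":0},{"dx":-0.05,"dy":0.12,"dz":5,"wx":0,"wy":0,"wz":0},{"dx":-0.05,"dy":0.12,"dz":5.5,"wx":0,"wy":0,"wz":0},{"dx":-0.05,"dy":0.12,"dz":5.8,"wx":0,"wy":0,"wz":0},{"dx":-0.05,"dy":0.12,"dz":5.8,"wx":0,"wy":0,"wz":0}]'
```

```text
t: 35.2
eef_pos: [0.6062, -0.2037, 0.076]
ee_rot: [3.142, -0.0, -3.142]
force: [-0.6, 0.6, -1.3]
width: 0.0342
gripper_force: 25.0
```

```bash
python3 -m crank '[{"dx":0,"dy":0,"dz":0.5,"wx":0,"wy":0,"wz":0},{"dx":0,"dy":0,"dz":1,"wx":0,"wy":0,"wz":0},{"dx":0,"dy":0,"dz":1.5,"wx":0,"wy":0,"wz":0},{"dx":0,"dy":0,"dz":2,"wx":0,"wy":0,"wz":0},{"dx":0,"dy":0,"dz":2.5,"wx":0,"wy":0,"wz":0},{"dx":0,"dy":0,"dz":3,"wx":0,"wy":0,"wz":0},{"dx":0,"dy":0,"dz":3.3,"wx":0,"wy":0,"wz":0},{"dx":0,"dy":0,"dz":3.5,"wx":0,"wy":0,"wz":0},{"dx":0,"dy":0,"dz":3.6,"wx":0,"wy":0,"wz":0},{"dx":0,"dy":0,"dz":3.6,"wx":0,"wy":0,"wz":0}]'
```

```text
t: 36.45
eef_pos: [0.6064, -0.2038, 0.0403]
ee_rot: [-3.142, 0.0, -3.142]
force: [0.2, 0.6, -1.2]
width: 0.0341
gripper_force: 25.0
```

```bash
python3 -m crank '[{"dx":0,"dy":0,"dz":0,"wx":0,"wy":0,"wz":0},{"dx":0,"dy":0,"dz":0,"wx":0,"wy":0,"wz":0},{"dx":0,"dy":0,"dz":0,"wx":0,"wy":0,"wz":0},{"dx":0,"dy":0,"dz":0,"wx":0,"wy":0,"wz":0},{"dx":0,"dy":0,"dz":0,"wx":0,"wy":0,"wz":0},{"dx":0,"dy":0,"dz":-0.5,"wx":0,"wy":0,"wz":0},{"dx":0,"dy":0,"dz":-2,"wx":0,"wy":0,"wz":0},{"dx":0,"dy":0,"dz":-5,"wx":0,"wy":0,"wz":0},{"dx":0,"dy":0,"dz":-8,"wx":0,"wy":0,"wz":0},{"dx":0,"dy":0,"dz":-11,"wx":0,"wy":0,"wz":0}]' 6.5
python3 -c "
from h import *
a=snap('scene','s8.png');b=snap('side','d9.png')
for c in('scene','side'):
  k=arm.calibration(c);r=np.argwhere(render(k,'blade_wheel',[.606,-.2040,.046])>.5)[:,::-1]; print('exp',r.min(0),r.max(0))
  for m in arm.masks_of(c,'blade_wheel')[:1]: q=np.argwhere(m['pixels'])[:,::-1]; print(q.min(0),q.max(0),m['confidence'])
"
python3 -m crank '[{"dx":0.4,"dy":3,"dz":-1,"wx":0,"wy":0,"wz":0},{"dx":0.8,"dy":8,"dz":-2,"wx":0,"wy":0,"wz":0},{"dx":1.2,"dy":14,"dz":-3,"wx":0,"wy":0,"wz":0},{"dx":1.7,"dy":20,"dz":-4,"wx":0,"wy":0,"wz":0},{"dx":2.2,"dy":26,"dz":-5,"wx":0,"wy":0,"wz":0},{"dx":2.7,"dy":32,"dz":-6,"wx":0,"wy":0,"wz":0},{"dx":3.2,"dy":38,"dz":-7,"wx":0,"wy":0,"wz":0},{"dx":3.8,"dy":43,"dz":-7,"wx":0,"wy":0,"wz":0},{"dx":4.4,"dy":47,"dz":-7,"wx":0,"wy":0,"wz":0},{"dx":4.7,"dy":48.8,"dz":-7,"wx":0,"wy":0,"wz":0}]'
python3 one.py lock_collar .494 .284
```

```text
t: 37.7
eef_pos: [0.6065, -0.2038, 0.1526]
ee_rot: [-3.141, 0.001, -3.141]
force: [0.3, -0.4, -0.2]
width: 0.0651
gripper_force: 0.0
exp [280 155] [303 171]
[281 159] [302 171] 0.7
exp [241 154] [262 166]
[243 156] [261 166] 0.61
t: 39.15
eef_pos: [0.5584, 0.286, 0.2193]
ee_rot: [-3.141, -0.001, -3.14]
force: [-0.2, -0.5, 0.2]
width: 0.0649
gripper_force: 0.0
[0.55865216 0.28550547 0.21935022] [-3.14067352e+00 -1.19692563e-03 -3.13976727e+00]
0.003 [0.4915 0.2847] 0.091
-0.003 [0.4916 0.2844] 0.063
px [249.02688728 110.56876939]
```

```bash
python3 -m crank '[{"dx":1,"dy":0,"dz":1,"wx":0,"wy":0,"wz":0},{"dx":2.5,"dy":0,"dz":3,"wx":0,"wy":0,"wz":0},{"dx":4.5,"dy":0,"dz":6,"wx":0,"wy":0,"wz":0},{"dx":6,"dy":0.05,"dz":9,"wx":0,"wy":0,"wz":0},{"dx":6.75,"dy":0.05,"dz":12,"wx":0,"wy":0,"wz":0},{"dx":6.75,"dy":0.05,"dz":15,"wx":0,"wy":0,"wz":0},{"dx":6.75,"dy":0.05,"dz":17,"wx":0,"wy":0,"wz":0},{"dx":6.75,"dy":0.05,"dz":18,"wx":0,"wy":0,"wz":0},{"dx":6.75,"dy":0.05,"dz":18.5,"wx":0,"wy":0,"wz":0},{"dx":6.75,"dy":0.05,"dz":18.5,"wx":0,"wy":0,"wz":0}]'
python3 -m crank '[{"dx":0,"dy":0,"dz":1,"wx":0,"wy":0,"wz":0},{"dx":0,"dy":0,"dz":2,"wx":0,"wy":0,"wz":0},{"dx":0,"dy":0,"dz":2.8,"wx":0,"wy":0,"wz":0},{"dx":0,"dy":0,"dz":3.5,"wx":0,"wy":0,"wz":0},{"dx":0,"dy":0,"dz":4,"wx":0,"wy":0,"wz":0},{"dx":0,"dy":0,"dz":4.3,"wx":0,"wy":0,"wz":0},{"dx":0,"dy":0,"dz":4.4,"wx":0,"wy":0,"wz":0},{"dx":0,"dy":0,"dz":4.4,"wx":0,"wy":0,"wz":0},{"dx":0,"dy":0,"dz":4.4,"wx":0,"wy":0,"wz":0},{"dx":0,"dy":0,"dz":4.4,"wx":0,"wy":0,"wz":0}]' 6
python3 -m crank '[{"dx":0,"dy":0,"dz":0,"wx":0,"wy":0,"wz":0},{"dx":0,"dy":0,"dz":0,"wx":0,"wy":0,"wz":0},{"dx":0,"dy":0,"dz":0,"wx":0,"wy":0,"wz":0},{"dx":0,"dy":0,"dz":0,"wx":0,"wy":0,"wz":0},{"dx":0,"dy":0,"dz":0,"wx":0,"wy":0,"wz":0},{"dx":0,"dy":0,"dz":0,"wx":0,"wy":0,"wz":0},{"dx":0,"dy":0,"dz":0,"wx":0,"wy":0,"wz":0},{"dx":0,"dy":0,"dz":0,"wx":0,"wy":0,"wz":0},{"dx":0,"dy":0,"dz":0,"wx":0,"wy":0,"wz":0},{"dx":0,"dy":0,"dz":0,"wx":0,"wy":0,"wz":0}]' 3.2 25
```

```text
t: 40.55
eef_pos: [0.492, 0.2846, 0.0355]
ee_rot: [3.141, 0.0, 3.141]
force: [0.4, 0.7, 0.0]
width: 0.065
gripper_force: 0.0
t: 41.8
eef_pos: [0.4919, 0.2849, -0.0085]
ee_rot: [3.141, 0.0, -3.142]
force: [0.7, -0.8, 0.4]
width: 0.0604
gripper_force: 0.0
t: 43.05
eef_pos: [0.4919, 0.2848, -0.0087]
ee_rot: [3.142, 0.0, -3.142]
force: [0.8, 0.3, 0.4]
width: 0.0401
gripper_force: 25.0
```

```bash
python3 -m crank '[{"dx":0,"dy":0,"dz":-0.5,"wx":0,"wy":0,"wz":0},{"dx":0,"dy":0,"dz":-2,"wx":0,"wy":0,"wz":0},{"dx":0,"dy":0,"dz":-4,"wx":0,"wy":0,"wz":0},{"dx":-0.5,"dy":0,"dz":-7,"wx":0,"wy":0,"wz":0},{"dx":-1.5,"dy":-1,"dz":-10,"wx":0,"wy":0,"wz":0},{"dx":-3,"dy":-3,"dz":-12,"wx":0,"wy":0,"wz":0},{"dx":-4.5,"dy":-6,"dz":-13.4,"wx":0,"wy":0,"wz":0},{"dx":-6,"dy":-10,"dz":-13.4,"wx":0,"wy":0,"wz":0},{"dx":-7.5,"dy":-14,"dz":-13.4,"wx":0,"wy":0,"wz":0},{"dx":-9,"dy":-18,"dz":-13.4,"wx":0,"wy":0,"wz":0}]'
python3 -m crank '[{"dx":-1,"dy":-4,"dz":0,"wx":0,"wy":0,"wz":0},{"dx":-2,"dy":-8,"dz":0,"wx":0,"wy":0,"wz":0},{"dx":-3,"dy":-12,"dz":0,"wx":0,"wy":0,"wz":0},{"dx":-4,"dy":-16,"dz":0,"wx":0,"wy":0,"wz":0},{"dx":-5,"dy":-20,"dz":0,"wx":0,"wy":0,"wz":0},{"dx":-5.3,"dy":-24,"dz":0,"wx":0,"wy":0,"wz":0},{"dx":-5.3,"dy":-27.5,"dz":0,"wx":0,"wy":0,"wz":0},{"dx":-5.3,"dy":-30,"dz":0,"wx":0,"wy":0,"wz":0},{"dx":-5.3,"dy":-30.85,"dz":0,"wx":0,"wy":0,"wz":0},{"dx":-5.3,"dy":-30.85,"dz":0,"wx":0,"wy":0,"wz":0}]'
python3 - <<'E'
from h import *
a=snap('scene','s9.png'); b=snap('side','d10.png'); s=arm.get_state(); print(s['eef_pos'],s['ee_rot'])
o={}
for c in ('scene','side'):
    k=arm.calibration(c); uv=proj(k,np.array([[.6056,-.2048,.1]])); o[c]=(uv[0]-[40,50]).astype(int)
cv2.imwrite('pics/c9.png',np.hstack([cv2.resize(im[o[c][1]:o[c][1]+100,o[c][0]:o[c][0]+80],(400,500),interpolation=cv2.INTER_CUBIC) for im,c in((a,'scene'),(b,'side'))])[:,:,::-1])
E
```

```text
t: 44.3
eef_pos: [0.5822, 0.1035, 0.1266]
ee_rot: [3.141, 0.001, -3.141]
force: [0.4, 0.2, -0.7]
width: 0.0402
gripper_force: 25.0
t: 45.55
eef_pos: [0.6347, -0.204, 0.1258]
ee_rot: [3.142, 0.0, 3.141]
force: [1.1, 0.0, -0.7]
width: 0.0398
gripper_force: 25.0
[ 0.6349086  -0.20303815  0.1256498 ] [ 3.14144094e+00  3.32641987e-04 -3.14108705e+00]
```

View pics/c9.png

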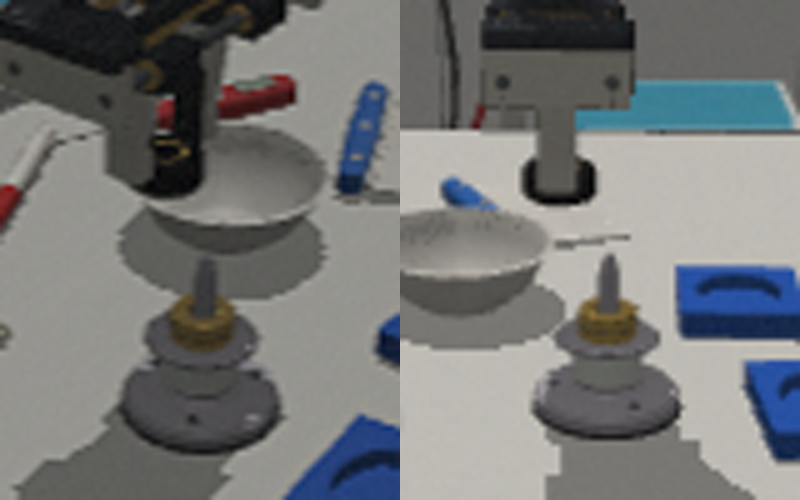

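The crops show the wheel flat on the spacer with its hub up. The collar is about 29 mm too far in x because I summed the rows wrong. I'll correct that, then lower.

```bash
python3 -m crank '[{"dx":1,"dy":0,"dz":0,"wx":0,"wy":0,"wz":0},{"dx":2,"dy":0,"dz":0,"wx":0,"wy":0,"wz":0},{"dx":2.86,"dy":-0.05,"dz":0,"wx":0,"wy":0,"wz":0},{"dx":2.86,"dy":-0.05,"dz":0,"wx":0,"wy":0,"wz":0},{"dx":2.86,"dy":-0.05,"dz":1,"wx":0,"wy":0,"wz":0},{"dx":2.86,"dy":-0.05,"dz":2,"wx":0,"wy":0,"wz":0},{"dx":2.86,"dy":-0.05,"dz":3,"wx":0,"wy":0,"wz":0},{"dx":2.86,"dy":-0.05,"dz":4,"wx":0,"wy":0,"wz":0},{"dx":2.86,"dy":-0.05,"dz":4.5,"wx":0,"wy":0,"wz":0},{"dx":2.86,"dy":-0.05,"dz":4.5,"wx":0,"wy":0,"wz":0}]'
python3 -m crank '[{"dx":0,"dy":0,"dz":0.3,"wx":0,"wy":0,"wz":0},{"dx":0,"dy":0,"dz":0.6,"wx":0,"wy":0,"wz":0},{"dx":0,"dy":0,"dz":0.9,"wx":0,"wy":0,"wz":0},{"dx":0,"dy":0,"dz":1.2,"wx":0,"wy":0,"wz":0},{"dx":0,"dy":0,"dz":1.5,"wx":0,"wy":0,"wz":0},{"dx":0,"dy":0,"dz":1.8,"wx":0,"wy":0,"wz":0},{"dx":0,"dy":0,"dz":2,"wx":0,"wy":0,"wz":0},{"dx":0,"dy":0,"dz":2.2,"wx":0,"wy":0,"wz":0},{"dx":0,"dy":0,"dz":2.2,"wx":0,"wy":0,"wz":0},{"dx":0,"dy":0,"dz":2.2,"wx":0,"wy":0,"wz":0}]'
```

```text
t: 46.9
eef_pos: [0.606, -0.2043, 0.0797]
ee_rot: [-3.142, -0.001, -3.142]
force: [-0.3, 0.3, -0.6]
width: 0.0405
gripper_force: 25.0
t: 48.15
eef_pos: [0.6063, -0.2043, 0.0583]
ee_rot: [-3.142, 0.0, -3.142]
force: [0.6, 0.1, -1.1]
width: 0.0397
gripper_force: 25.0
```

```bash
python3 -m crank '[{"dx":0,"dy":0,"dz":0,"wx":0,"wy":0,"wz":0},{"dx":0,"dy":0,"dz":0,"wx":0,"wy":0,"wz":0},{"dx":0,"dy":0,"dz":0,"wx":0,"wy":0,"wz":0},{"dx":0,"dy":0,"dz":0,"wx":0,"wy":0,"wz":0},{"dx":0,"dy":0,"dz":0,"wx":0,"wy":0,"wz":0},{"dx":0,"dy":0,"dz":-0.5,"wx":0,"wy":0,"wz":0},{"dx":0,"dy":0,"dz":-2,"wx":0,"wy":0,"wz":0},{"dx":0,"dy":0,"dz":-5,"wx":0,"wy":0,"wz":0},{"dx":0,"dy":0,"dz":-8,"wx":0,"wy":0,"wz":0},{"dx":0,"dy":1,"dz":-11,"wx":0,"wy":0,"wz":0}]' 6.5
python3 -m crank '[{"dx":0.5,"dy":2,"dz":-1,"wx":0,"wy":0,"wz":0},{"dx":1.5,"dy":5,"dz":-2,"wx":0,"wy":0,"wz":0},{"dx":2.5,"dy":8,"dz":-3,"wx":0,"wy":0,"wz":0},{"dx":3.5,"dy":12,"dz":-4,"wx":0,"wy":0,"wz":0},{"dx":4.5,"dy":15.5,"dz":-4.8,"wx":0,"wy":0,"wz":0},{"dx":5.5,"dy":18.5,"dz":-5.2,"wx":0,"wy":0,"wz":0},{"dx":6.2,"dy":21,"dz":-5.2,"wx":0,"wy":0,"wz":0},{"dx":6.6,"dy":22.1,"dz":-5.2,"wx":0,"wy":0,"wz":0},{"dx":6.6,"dy":22.1,"dz":-5.2,"wx":0,"wy":0,"wz":0},{"dx":6.6,"dy":22.1,"dz":-5.2,"wx":0,"wy":0,"wz":0}]' 8.6
python3 one.py cutter_large .474 .027
python3 - <<'E'
from h import *
a=snap('scene','s10.png');b=snap('side','d11.png'); o={}
for c in('scene','side'):
  k=arm.calibration(c);r=np.argwhere(render(k,'lock_collar',[.606,-.2040,.067])>.5)[:,::-1]; print('exp',r.min(0),r.max(0))
  for m in arm.masks_of(c,'lock_collar')[:1]: q=np.argwhere(m['pixels'])[:,::-1]; print(q.min(0),q.max(0),m['confidence'])
  o[c]=(proj(k,np.array([[.6056,-.2048,.06]]))[0]-[40,50]).astype(int)
cv2.imwrite('pics/c10.png',np.hstack([cv2.resize(im[o[c][1]:o[c][1]+100,o[c][0]:o[c][0]+80],(400,500),interpolation=cv2.INTER_CUBIC) for im,c in((a,'scene'),(b,'side'))])[:,:,::-1])
E
```

```text
t: 49.4
eef_pos: [0.6064, -0.1946, 0.1705]
ee_rot: [-3.141, 0.001, 3.141]
force: [1.1, -0.6, 0.6]
width: 0.0648
gripper_force: 0.0
t: 50.65
eef_pos: [0.5402, 0.0263, 0.2202]
ee_rot: [-3.141, -0.0, 3.141]
force: [0.3, -0.4, 0.0]
width: 0.0861
gripper_force: 0.0
[0.54030178 0.0260832  0.22008187] [-3.14138715e+00 -3.50808444e-04  3.14072413e+00]
0.003 [0.4731 0.0283] 0.023
-0.003 [0.473  0.0283] 0.036
px [252.6496639 109.742586 ]
exp [284 149] [300 163]
[284 152] [298 162] 0.48
exp [245 148] [258 158]
```

```bash
python3 -m crank '[{"dx":1,"dy":0,"dz":1,"wx":0,"wy":0,"wz":0},{"dx":2.5,"dy":0.1,"dz":3,"wx":0,"wy":0,"wz":0},{"dx":4.5,"dy":0.2,"dz":6,"wx":0,"wy":0,"wz":0},{"dx":6,"dy":0.2,"dz":9,"wx":0,"wy":0,"wz":0},{"dx":6.7,"dy":0.2,"dz":12,"wx":0,"wy":0,"wz":0},{"dx":6.7,"dy":0.2,"dz":14,"wx":0,"wy":0,"wz":0},{"dx":6.7,"dy":0.2,"dz":15.5,"wx":0,"wy":0,"wz":0},{"dx":6.7,"dy":0.2,"dz":16,"wx":0,"wy":0,"wz":0},{"dx":6.7,"dy":0.2,"dz":16,"wx":0,"wy":0,"wz":0},{"dx":6.7,"dy":0.2,"dz":16,"wx":0,"wy":0,"wz":0}]'
python3 -m crank '[{"dx":0,"dy":0,"dz":1,"wx":0,"wy":0,"wz":0},{"dx":0,"dy":0,"dz":2,"wx":0,"wy":0,"wz":0},{"dx":0,"dy":0,"dz":3,"wx":0,"wy":0,"wz":0},{"dx":0,"dy":0,"dz":4,"wx":0,"wy":0,"wz":0},{"dx":0,"dy":0,"dz":5,"wx":0,"wy":0,"wz":0},{"dx":0,"dy":0,"dz":5.6,"wx":0,"wy":0,"wz":0},{"dx":0,"dy":0,"dz":6,"wx":0,"wy":0,"wz":0},{"dx":0,"dy":0,"dz":6.1,"wx":0,"wy":0,"wz":0},{"dx":0,"dy":0,"dz":6.1,"wx":0,"wy":0,"wz":0},{"dx":0,"dy":0,"dz":6.1,"wx":0,"wy":0,"wz":0}]'
python3 -m crank '[{"dx":0,"dy":0,"dz":0,"wx":0,"wy":0,"wz":0},{"dx":0,"dy":0,"dz":0,"wx":0,"wy":0,"wz":0},{"dx":0,"dy":0,"dz":0,"wx":0,"wy":0,"wz":0},{"dx":0,"dy":0,"dz":0,"wx":0,"wy":0,"wz":0},{"dx":0,"dy":0,"dz":0,"wx":0,"wy":0,"wz":0},{"dx":0,"dy":0,"dz":0,"wx":0,"wy":0,"wz":0},{"dx":0,"dy":0,"dz":0,"wx":0,"wy":0,"wz":0},{"dx":0,"dy":0,"dz":0,"wx":0,"wy":0,"wz":0},{"dx":0,"dy":0,"dz":0,"wx":0,"wy":0,"wz":0},{"dx":0,"dy":0,"dz":0,"wx":0,"wy":0,"wz":0}]' 5.3 12
```

```text
t: 52.25
eef_pos: [0.4735, 0.0289, 0.0608]
ee_rot: [3.141, 0.001, -3.141]
force: [1.0, 0.3, 1.0]
width: 0.0861
gripper_force: 0.0
t: 53.5
eef_pos: [0.4734, 0.0288, -0.0005]
ee_rot: [3.141, 0.001, -3.142]
force: [0.2, 0.7, 1.4]
width: 0.0861
gripper_force: 0.0
t: 54.75
eef_pos: [0.4732, 0.0288, -0.0007]
ee_rot: [-3.142, 0.0, -3.142]
force: [0.1, -0.9, 1.8]
width: 0.0629
gripper_force: 12.0
```

```bash
python3 -m crank '[{"dx":0,"dy":0,"dz":-1,"wx":0,"wy":0,"wz":0},{"dx":0,"dy":0,"dz":-3,"wx":0,"wy":0,"wz":0},{"dx":0.1,"dy":-1,"dz":-6,"wx":0,"wy":0,"wz":0},{"dx":0.3,"dy":-4,"dz":-8,"wx":0,"wy":0,"wz":0},{"dx":0.5,"dy":-8,"dz":-8,"wx":0,"wy":0,"wz":0},{"dx":0.7,"dy":-12,"dz":-8,"wx":0,"wy":0,"wz":0},{"dx":0.97,"dy":-16,"dz":-8,"wx":0,"wy":0,"wz":0},{"dx":0.97,"dy":-19.5,"dz":-8,"wx":0,"wy":0,"wz":0},{"dx":0.97,"dy":-21.6,"dz":-7,"wx":0,"wy":0,"wz":0},{"dx":0.97,"dy":-21.6,"dz":-6,"wx":0,"wy":0,"wz":0}]'
python3 - <<'E'
from h import *
a=snap('scene','s11.png');b=snap('side','d12.png');s=arm.get_state();e=s['eef_pos'];print(e)
for c in('scene','side'):
  k=arm.calibration(c)
  for n,p in(('cutter_large',[e[0],e[1],e[2]+.004]),('nest_large',[.4632,-.1870,0,.075])):
    r=np.argwhere(render(k,n,p)>.5)[:,::-1]; print(c,n,'exp',r.min(0),r.max(0))
    for m in arm.masks_of(c,n)[:1]: q=np.argwhere(m['pixels'])[:,::-1]; print('   got',q.min(0),q.max(0),round(m['confidence'],2))
E
```

```text
t: 56.0
eef_pos: [0.4634, -0.1883, 0.0593]
ee_rot: [3.142, 0.0, 3.139]
force: [0.1, 1.0, -1.7]
width: 0.0627
gripper_force: 12.0
[ 0.46250028 -0.18705591  0.0584289 ]
scene cutter_large exp [322 164] [348 189]
   got [329 168] [346 188] 0.5
scene nest_large exp [306 180] [357 218]
   got [306 185] [356 218] 0.74
side cutter_large exp [289 145] [311 164]
   got [290 147] [310 163] 0.54
side nest_large exp [279 166] [318 186]
   got [280 166] [318 187] 0.92
```

```bash
python3 -m crank '[{"dx":0,"dy":0,"dz":1,"wx":0,"wy":0,"wz":0},{"dx":0,"dy":0,"dz":2,"wx":0,"wy":0,"wz":0},{"dx":0,"dy":0,"dz":3,"wx":0,"wy":0,"wz":0},{"dx":0,"dy":0,"dz":3.6,"wx":0,"wy":0,"wz":0},{"dx":0,"dy":0,"dz":4.1,"wx":0,"wy":0,"wz":0},{"dx":0,"dy":0,"dz":4.5,"wx":0,"wy":0,"wz":0},{"dx":0,"dy":0,"dz":4.9,"wx":0,"wy":0,"wz":0},{"dx":0,"dy":0,"dz":5.2,"wx":0,"wy":0,"wz":0},{"dx":0,"dy":0,"dz":5.3,"wx":0,"wy":0,"wz":0},{"dx":0,"dy":0,"dz":5.3,"wx":0,"wy":0,"wz":0}]'
```

```text
t: 57.55
eef_pos: [0.4636, -0.1873, 0.0063]
ee_rot: [-3.142, 0.0, -3.142]
force: [-0.4, 0.4, -0.7]
width: 0.0624
gripper_force: 12.0
```

```bash
python3 -m crank '[{"dx":0,"dy":0,"dz":0,"wx":0,"wy":0,"wz":0},{"dx":0,"dy":0,"dz":0,"wx":0,"wy":0,"wz":0},{"dx":0,"dy":0,"dz":0,"wx":0,"wy":0,"wz":0},{"dx":0,"dy":0,"dz":0,"wx":0,"wy":0,"wz":0},{"dx":0,"dy":0,"dz":0,"wx":0,"wy":0,"wz":0},{"dx":0,"dy":0,"dz":-0.5,"wx":0,"wy":0,"wz":0},{"dx":0,"dy":0,"dz":-2,"wx":0,"wy":0,"wz":0},{"dx":0,"dy":0,"dz":-5,"wx":0,"wy":0,"wz":0},{"dx":0,"dy":1,"dz":-9,"wx":0,"wy":0,"wz":0},{"dx":-1,"dy":3,"dz":-14,"wx":0,"wy":0,"wz":0}]' 8
python3 -m crank '[{"dx":-3,"dy":3,"dz":-2,"wx":0,"wy":0,"wz":0},{"dx":-6,"dy":6,"dz":-4,"wx":0,"wy":0,"wz":0},{"dx":-9,"dy":9,"dz":-6,"wx":0,"wy":0,"wz":0},{"dx":-12,"dy":12,"dz":-7.4,"wx":0,"wy":0,"wz":0},{"dx":-15,"dy":15,"dz":-7.4,"wx":0,"wy":0,"wz":0},{"dx":-17.5,"dy":17,"dz":-7.4,"wx":0,"wy":0,"wz":0},{"dx":-19.2,"dy":18,"dz":-7.4,"wx":0,"wy":0,"wz":0},{"dx":-19.9,"dy":18.5,"dz":-7.4,"wx":0,"wy":0,"wz":0},{"dx":-19.9,"dy":18.5,"dz":-7.4,"wx":0,"wy":0,"wz":0},{"dx":-19.9,"dy":18.5,"dz":-7.4,"wx":0,"wy":0,"wz":0}]'
python3 one.py cutter_small .6076 .0271
python3 - <<'E'
from h import *
for c in('scene','side'):
  k=arm.calibration(c); arm.grab_frame(c)
  for n,p in(('cutter_large',[.4632,-.187,.008]),):
    r=np.argwhere(render(k,n,p)>.5)[:,::-1]; print(c,n,'exp',r.min(0),r.max(0))
    for m in arm.masks_of(c,n)[:1]: q=np.argwhere(m['pixels'])[:,::-1]; print('   got',q.min(0),q.max(0),round(m['confidence'],2))
E
```

```text
t: 58.8
eef_pos: [0.4723, -0.1573, 0.1473]
ee_rot: [3.142, -0.002, 3.14]
force: [1.0, -0.4, -0.3]
width: 0.08
gripper_force: 0.0
t: 60.05
eef_pos: [0.672, 0.0273, 0.2206]
ee_rot: [3.142, 0.0, 3.141]
force: [-0.2, 0.3, 0.2]
width: 0.0802
gripper_force: 0.0
[0.67207698 0.02726739 0.22073905] [3.14141903e+00 4.36887076e-04 3.14120365e+00]
0.003 [0.6058 0.0291] 0.066
-0.003 [0.6058 0.0291] 0.039
px [252.37142857 110.80977444]
scene cutter_large exp [320 181] [345 206]
   got [320 182] [343 206] 0.96
side cutter_large exp [288 162] [309 180]
   got [289 162] [309 178] 0.61
```

```bash
python3 -m crank '[{"dx":1,"dy":0,"dz":1,"wx":0,"wy":0,"wz":0},{"dx":2.5,"dy":0.1,"dz":3,"wx":0,"wy":0,"wz":0},{"dx":4.5,"dy":0.2,"dz":6,"wx":0,"wy":0,"wz":0},{"dx":6,"dy":0.2,"dz":9,"wx":0,"wy":0,"wz":0},{"dx":6.6,"dy":0.2,"dz":12,"wx":0,"wy":0,"wz":0},{"dx":6.6,"dy":0.2,"dz":14,"wx":0,"wy":0,"wz":0},{"dx":6.6,"dy":0.2,"dz":15.5,"wx":0,"wy":0,"wz":0},{"dx":6.6,"dy":0.2,"dz":16,"wx":0,"wy":0,"wz":0},{"dx":6.6,"dy":0.2,"dz":16,"wx":0,"wy":0,"wz":0},{"dx":6.6,"dy":0.2,"dz":16,"wx":0,"wy":0,"wz":0}]' 7.2
python3 -m crank '[{"dx":0,"dy":0,"dz":1,"wx":0,"wy":0,"wz":0},{"dx":0,"dy":0,"dz":2,"wx":0,"wy":0,"wz":0},{"dx":0,"dy":0,"dz":3,"wx":0,"wy":0,"wz":0},{"dx":0,"dy":0,"dz":4,"wx":0,"wy":0,"wz":0},{"dx":0,"dy":0,"dz":5,"wx":0,"wy":0,"wz":0},{"dx":0,"dy":0,"dz":5.6,"wx":0,"wy":0,"wz":0},{"dx":0,"dy":0,"dz":6,"wx":0,"wy":0,"wz":0},{"dx":0,"dy":0,"dz":6.1,"wx":0,"wy":0,"wz":0},{"dx":0,"dy":0,"dz":6.1,"wx":0,"wy":0,"wz":0},{"dx":0,"dy":0,"dz":6.1,"wx":0,"wy":0,"wz":0}]'
python3 -m crank '[{"dx":0,"dy":0,"dz":0,"wx":0,"wy":0,"wz":0},{"dx":0,"dy":0,"dz":0,"wx":0,"wy":0,"wz":0},{"dx":0,"dy":0,"dz":0,"wx":0,"wy":0,"wz":0},{"dx":0,"dy":0,"dz":0,"wx":0,"wy":0,"wz":0},{"dx":0,"dy":0,"dz":0,"wx":0,"wy":0,"wz":0},{"dx":0,"dy":0,"dz":0,"wx":0,"wy":0,"wz":0},{"dx":0,"dy":0,"dz":0,"wx":0,"wy":0,"wz":0},{"dx":0,"dy":0,"dz":0,"wx":0,"wy":0,"wz":0},{"dx":0,"dy":0,"dz":0,"wx":0,"wy":0,"wz":0},{"dx":0,"dy":0,"dz":0,"wx":0,"wy":0,"wz":0}]' 3.8 12
```

```text
t: 61.65
eef_pos: [0.6071, 0.0299, 0.061]
ee_rot: [3.141, 0.001, -3.141]
force: [-0.2, -0.4, -0.1]
width: 0.0719
gripper_force: 0.0
t: 62.9
eef_pos: [0.6067, 0.0298, -0.0004]
ee_rot: [3.141, 0.001, -3.141]
force: [-0.4, -0.1, 0.2]
width: 0.0721
gripper_force: 0.0
t: 64.15
eef_pos: [0.6066, 0.0297, -0.0007]
ee_rot: [-3.142, 0.0, -3.142]
force: [0.4, -0.2, 0.8]
width: 0.0464
gripper_force: 12.0
```

```bash
python3 -m crank '[{"dx":0,"dy":0,"dz":-1,"wx":0,"wy":0,"wz":0},{"dx":0,"dy":0,"dz":-3,"wx":0,"wy":0,"wz":0},{"dx":1,"dy":0,"dz":-6,"wx":0,"wy":0,"wz":0},{"dx":3,"dy":0,"dz":-10,"wx":0,"wy":0,"wz":0},{"dx":6,"dy":-1,"dz":-13,"wx":0,"wy":0,"wz":0},{"dx":8.5,"dy":-4,"dz":-14,"wx":0,"wy":0,"wz":0},{"dx":9.7,"dy":-8,"dz":-14,"wx":0,"wy":0,"wz":0},{"dx":9.7,"dy":-12,"dz":-14,"wx":0,"wy":0,"wz":0},{"dx":9.7,"dy":-16,"dz":-14,"wx":0,"wy":0,"wz":0},{"dx":9.7,"dy":-20,"dz":-14,"wx":0,"wy":0,"wz":0}]'
python3 -m crank '[{"dx":0,"dy":-4,"dz":0,"wx":0,"wy":0,"wz":0},{"dx":0,"dy":-8,"dz":0,"wx":0,"wy":0,"wz":0},{"dx":0,"dy":-12,"dz":0,"wx":0,"wy":0,"wz":0},{"dx":0,"dy":-15.5,"dz":0.5,"wx":0,"wy":0,"wz":0},{"dx":0,"dy":-17.5,"dz":2,"wx":0,"wy":0,"wz":0},{"dx":0,"dy":-18.05,"dz":4,"wx":0,"wy":0,"wz":0},{"dx":0,"dy":-18.05,"dz":6,"wx":0,"wy":0,"wz":0},{"dx":0,"dy":-18.05,"dz":7.5,"wx":0,"wy":0,"wz":0},{"dx":0,"dy":-18.05,"dz":8,"wx":0,"wy":0,"wz":0},{"dx":0,"dy":-18.05,"dz":8,"wx":0,"wy":0,"wz":0}]'
python3 - <<'E'
from h import *
a=snap('scene','s12.png');b=snap('side','d13.png');s=arm.get_state();e=s['eef_pos'];print(e)
for c in('scene','side'):
  k=arm.calibration(c)
  for n,p in(('cutter_small',[e[0],e[1],e[2]+.004]),('nest_small',[.5094,-.3507,0,-.029])):
    r=np.argwhere(render(k,n,p)>.5)[:,::-1]; print(c,n,'exp',r.min(0),r.max(0))
    for m in arm.masks_of(c,n)[:1]: q=np.argwhere(m['pixels'])[:,::-1]; print('   got',q.min(0),q.max(0),round(m['confidence'],2))
E
```

```text
t: 65.4
eef_pos: [0.5094, -0.1714, 0.1401]
ee_rot: [3.141, 0.001, -3.141]
force: [0.6, 0.8, -0.1]
width: 0.0465
gripper_force: 12.0
t: 66.65
eef_pos: [0.5097, -0.3505, 0.0593]
ee_rot: [3.142, -0.0, -3.141]
force: [-0.3, -1.0, 0.2]
width: 0.0462
gripper_force: 12.0
[ 0.51011224 -0.35077402  0.05997537]
scene cutter_small exp [341 134] [359 153]
   got [342 136] [358 153] 0.44
scene nest_small exp [327 151] [366 178]
   got [327 152] [366 178] 0.71
side cutter_small exp [272 128] [286 142]
side nest_small exp [266 148] [291 162]
   got [266 148] [290 162] 0.74
```

Everything matches within a pixel, so I'll lower the small ring and release it.

```bash
python3 -m crank '[{"dx":0,"dy":0,"dz":1,"wx":0,"wy":0,"wz":0},{"dx":0,"dy":0,"dz":2,"wx":0,"wy":0,"wz":0},{"dx":0,"dy":0,"dz":3,"wx":0,"wy":0,"wz":0},{"dx":0,"dy":0,"dz":3.6,"wx":0,"wy":0,"wz":0},{"dx":0,"dy":0,"dz":4.1,"wx":0,"wy":0,"wz":0},{"dx":0,"dy":0,"dz":4.5,"wx":0,"wy":0,"wz":0},{"dx":0,"dy":0,"dz":4.9,"wx":0,"wy":0,"wz":0},{"dx":0,"dy":0,"dz":5.2,"wx":0,"wy":0,"wz":0},{"dx":0,"dy":0,"dz":5.3,"wx":0,"wy":0,"wz":0},{"dx":0,"dy":0,"dz":5.3,"wx":0,"wy":0,"wz":0}]'
python3 -m crank '[{"dx":0,"dy":0,"dz":0,"wx":0,"wy":0,"wz":0},{"dx":0,"dy":0,"dz":0,"wx":0,"wy":0,"wz":0},{"dx":0,"dy":0,"dz":0,"wx":0,"wy":0,"wz":0},{"dx":0,"dy":0,"dz":0,"wx":0,"wy":0,"wz":0},{"dx":0,"dy":0,"dz":0,"wx":0,"wy":0,"wz":0},{"dx":0,"dy":0,"dz":-0.5,"wx":0,"wy":0,"wz":0},{"dx":0,"dy":0,"dz":-2,"wx":0,"wy":0,"wz":0},{"dx":0,"dy":0,"dz":-5,"wx":0,"wy":0,"wz":0},{"dx":0,"dy":0,"dz":-9,"wx":0,"wy":0,"wz":0},{"dx":0,"dy":0,"dz":-14,"wx":0,"wy":0,"wz":0}]' 7
python3 -m crank '[{"dx":0,"dy":-3,"dz":-1,"wx":0,"wy":0,"wz":0},{"dx":0,"dy":-7,"dz":-2,"wx":0,"wy":0,"wz":0},{"dx":0,"dy":-11,"dz":-4,"wx":0,"wy":0,"wz":0},{"dx":0,"dy":-14,"dz":-6,"wx":0,"wy":0,"wz":0},{"dx":0,"dy":-16,"dz":-7,"wx":0,"wy":0,"wz":0},{"dx":0,"dy":-17,"dz":-8,"wx":0,"wy":0,"wz":0},{"dx":0,"dy":-17,"dz":-8,"wx":0,"wy":0,"wz":0},{"dx":0,"dy":-17,"dz":-8,"wx":0,"wy":0,"wz":0},{"dx":0,"dy":-17,"dz":-8,"wx":0,"wy":0,"wz":0},{"dx":0,"dy":-17,"dz":-8,"wx":0,"wy":0,"wz":0}]'
python3 - <<'E'
from h import *
a=snap('scene','s13.png');b=snap('side','d14.png')
for c in('scene','side'):
  k=arm.calibration(c)
  for n,p in(('cutter_small',[.5097,-.3507,.008]),('lock_collar',[.606,-.204,.067])):
    r=np.argwhere(render(k,n,p)>.5)[:,::-1]; print(c,n,'exp',r.min(0),r.max(0))
    for m in arm.masks_of(c,n)[:1]: q=np.argwhere(m['pixels'])[:,::-1]; print('   got',q.min(0),q.max(0),round(m['confidence'],2))
cv2.imwrite('pics/fin.png',np.hstack([cv2.resize(a[120:230,250:380],(400,338),interpolation=cv2.INTER_CUBIC),cv2.resize(b[125:195,225:325],(400,280),interpolation=cv2.INTER_CUBIC).copy() if 0 else cv2.resize(b[120:205,222:322],(400,338),interpolation=cv2.INTER_CUBIC)])[:,:,::-1])
E
```

```text
t: 68.2
eef_pos: [0.5096, -0.3508, 0.0063]
ee_rot: [-3.142, 0.0, -3.142]
force: [0.5, -0.4, -0.6]
width: 0.0463
gripper_force: 12.0
t: 69.45
eef_pos: [0.509, -0.3506, 0.1481]
ee_rot: [3.141, -0.001, -3.142]
force: [1.5, -0.1, -0.4]
width: 0.0703
gripper_force: 0.0
t: 70.7
eef_pos: [0.5097, -0.5202, 0.2261]
ee_rot: [3.141, -0.0, -3.141]
force: [-0.5, 0.7, 0.9]
width: 0.0698
gripper_force: 0.0
scene cutter_small exp [338 151] [356 169]
   got [339 152] [355 168] 0.66
scene lock_collar exp [284 149] [300 163]
   got [284 171] [298 176] 0.67
side cutter_small exp [271 143] [285 157]
   got [272 144] [286 155] 0.46
side lock_collar exp [245 148] [258 158]
   got [245 149] [258 158] 0.63
```

View pics/fin.png

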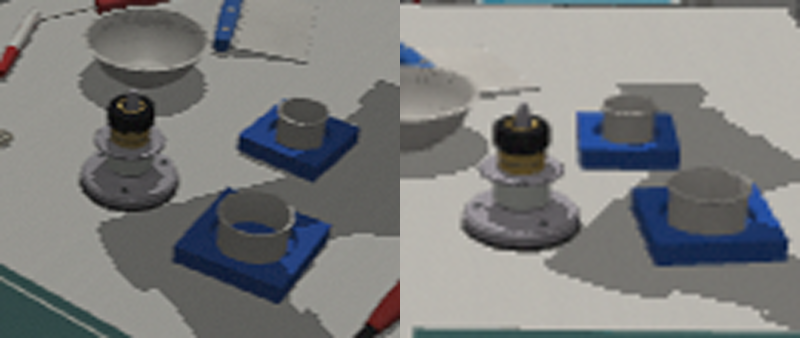

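The final view shows the stack of spacer, wheel (hub up) and collar at (130,140) and (522,160), and both rings down in their nests. I'll hand it in.

```bash
python3 -c "
from station import arm
print(arm.job_done())"
```

```text
the job is handed in; nothing more can be done
None
```

The strip cutter is on its arbor in the order asked (spacer, blade wheel hub up, locking collar), both ring cutters are down in their own nests, the brush was not touched, and the job is handed in; the station gave no verdict.

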